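Charge the deburring tumbler and lock it

ROBOT

A 6-joint arm with a two-finger parallel gripper is mounted at the origin on the work surface. World frame = base frame: x ahead of the robot, y to its left, z up, the work surface at z = 0. Lengths are in m, angles in rad, forces in N, time in s.
With the tool pointing down it reaches from about 0.425 to 0.95 m from the base axis. Payload 3.5 kg.
Tool frame: the origin (TCP) lies at the very end of the fingers, on their centre line; the grasp point (between the pads) lies 19 mm behind it (ctrl.pinch_z is the distance from the TCP to the grasp point, in m); z points along the fingers, y is the line along which they close (so a half turn about z gives the same grasp; the last joint's range is limited). The gripper opens to 85 mm and grips with 20 to 120 N. Pads are 22 mm wide; open, the fingers measure 114 mm over their backs; the gripper's body (76 mm by 85 mm) begins 54 mm behind the grasp point. The pads swing forward as they close: fully open they stand 13 mm farther back than shut.
Start: joints at [-1.474, 0.286, 1.577, -0, 1.279, -0.15], TCP at [0.165, -0.655, 0.231] pointing down, gripper open.
Joint ranges: [-2.77, 2.77], [-0.9, 2.22], [0.21, 2.48], [-1.53, 4.67], [0.24, 2.81], [-2.84, 2.84]. Speed limits (rad/s): [2.79, 2.79, 3.14, 3.14, 3.14, 3.14].

INTERFACE

Orientations are given as a unit quaternion [x, y, z, w].
In Python, from plant import ctrl gives the robot as it stands. The module is installed in compiled form; this text tells all that it offers.
- The arm moves only by the shell command python3 -m crank 'ROWS' [OPENING] [FORCE]. ROWS is JSON, a list of rows, each a list of 6 numbers: the shift along the tool's x, y, z in cm, then the turn, a rotation vector about the tool's x, y, z in rad. In form: [[tx, ty, tz, rx, ry, rz], ...]. A call has 1 to 10 rows; each row is the pose to reach, as a shift and turn from the pose commanded when the call began, along the tool's axes at that moment; what a row does not reach only later rows make up. A row lasts 1/10 s, in which the tool goes at most 50 mm and 8.59 degrees, less where a joint would pass 70% of its speed; a pose out of reach is approached as far as the arm can. A call with a gripper value outside its range is refused whole. OPENING is the opening, from 0 (shut) to 1 (fully open), set as the call begins (- or left out, the last holds). The fingers move at their own pace and stop on an object; FORCE is the grip in N (left out, the last holds). Time passes only in rows, so rows that repeat a pose let the fingers close. It gives the time, the measured TCP pose, the force, the opening and the grip force at its end, in the units of the state.
- ctrl.get_state(): the state, without advancing time (a new reading comes with each control period).
- ctrl.read_camera(name): name is "scene" or "top" or "wrist"; returns (picture, depth): 384x512x3 uint8, blue, green, red; 384x512 float32, m along the optical axis (not along the pixel's ray), 0 where there is no reading.
- ctrl.camera_info(name): a dict with "K" (3x3 intrinsics, pixels), "origin" and "orientation" of the camera in the world. Camera axes: x right, y down, z forward; pixel columns grow to the right and rows downward; lengths in m; the calibration is good to about 2 mm. A picture is of the moment at which its call begins: read the wrist's pose just before it. camera_info takes no time and is no camera call; for the wrist camera it gives the pose at the moment of the call.
- ctrl.sign_off(): hands the job in; it is judged then, once.
The state is a dict: "time": time; "qpos": joint angles; "dq": joint speeds; "joint_efforts": joint torques, N m; "eef_pos": TCP position; "tcp_rot": TCP orientation; "contact_force": force on the tool from outside, world axes, zero at the start; "wrist_torque": the same for the moment, N m; "opening": opening from 0.0 (shut) to 1.0 (fully open); "finger_force": force on a finger pad.
Only numpy, scipy, OpenCV 4.12 (cv2) and the standard library are available. Lean on these libraries where they do the work, as an engineer would, in place of code of your own. Each camera call takes 0.05 s, during which the arm holds its last target. There are 200 camera calls.

TASK

Turn the scoop, which lies on its side, onto its base on the bench and let go of it; then take it again by its handle, scoop stones out of the yellow bin and tip at least three of the six into the blue tumbler drum, never touching a stone with the fingers and leaving no stone outside the bin and the drum. After the stones are in, turn the drum's lock ring until its red lever stands over the white mark. At the end the scoop must stand on its base on the bare bench, let go, and the glue bottle, the tape roll and the wooden offcut must be left where they are.

Things in the scene. Friction and masses are not known exactly. Their poses are not given: they have to be found in the camera images.
- scoop: aluminium scoop with dark wooden handle, 200 mm long, 0.13-0.25 kg, lying on a side wall at the start (origin and handle axis then 48 mm up). Origin: centre of the underside of its flat base; x out of the open front, z up when it stands on its base. Base 110 (x -55 to 55) by 96 mm (y), 3 thick; side walls 3 thick, 46 high, 28 high ahead of x = 15; back wall 58 high at x = -55
- scoop_grip (a point): middle of the scoop's handle axis, at (-100, 0, 45) mm in the scoop's frame, same axes. The handle is a straight octagonal bar along x from -55 to -145 mm at y = 0, z = 45, 30 mm across flats (flats face +-y, +-z and the 45 degree directions)
- scoop_lip (a point): middle of the scoop's front edge, at (55, 0, 0) mm in the scoop's frame
- bin: yellow open bin fixed to the bench, 160 (x) by 126 mm (y), holding six stones. Origin: centre of its underside; x points from the low front lip to the high back wall, z up. Walls 5 mm thick, floor 6 mm: inside 150 by 116 mm. Front lip (x = -77) 20 mm high, back wall (x = 77) 70 mm, side walls 64 mm, but 36 mm ahead of x = -22
- tumbler: tumbler fixed to the bench: round green base plate 270 mm across and 16 mm thick, carrying an open blue drum, 144 mm outside and 134 mm inside diameter, rim 110 mm above the bench. Origin: centre of the underside; z up. Nothing of it turns but the lock ring.
- drum_floor (a point): centre of the drum's inner floor, 21 mm above the bench, 89 mm below the rim
- lock_ring (a joint): angle (rad) of the steel lock ring round the foot of the drum (176 mm across, 18 to 36 mm above the bench), turning about the drum's axis, growing anticlockwise seen from above, 0 to 1.6; stiff, stays where left. Locked at 1.15, with the red lever over the white mark; starts at 0 to 0.35
- lock_lever (a point): grip point of the ring's red lever, an upright post 14 mm wide along the ring, 26 mm radially, from 18 to 92 mm above the bench, its middle 103 mm from the drum's axis; this point is 75 mm above the bench. x points radially outward, y along the ring, z up
- lock_mark (a point): where the lever's grip point stands when locked: 75 mm above the bench, 103 mm from the drum's axis, straight above the white radial stripe painted on the green base plate
- glue: bystander: white bottle with green cap, 48 mm across, 105 mm high; origin at the centre of its underside
- tape: bystander: roll of masking tape lying flat, 90 mm across, 40 mm high; origin at the centre of its underside
- offcut: bystander: wooden offcut 100 x 50 x 30 mm; origin at the centre of its underside
- stone0: one of six resin-bonded tumbling stones, a rounded pill 26 mm thick and 34 mm long, 14 to 28 g; origin at its centre, long axis y
- stone1: one of six resin-bonded tumbling stones, a rounded pill 26 mm thick and 34 mm long, 14 to 28 g; origin at its centre, long axis y
- stone2: one of six resin-bonded tumbling stones, a rounded pill 26 mm thick and 34 mm long, 14 to 28 g; origin at its centre, long axis y
- stone3: one of six resin-bonded tumbling stones, a rounded pill 26 mm thick and 34 mm long, 14 to 28 g; origin at its centre, long axis y
- stone4: one of six resin-bonded tumbling stones, a rounded pill 26 mm thick and 34 mm long, 14 to 28 g; origin at its centre, long axis y
- stone5: one of six resin-bonded tumbling stones, a rounded pill 26 mm thick and 34 mm long, 14 to 28 g; origin at its centre, long axis y
There are look-alikes about, which are no part of the job. Several things look just like the bin: the one meant starts farthest to the robot's left.

How it is judged:
On the way, in this order (a step that is already met when the one before it is completed fails the run):
1. the scoop stands on its base on the bench, let go (angle between scoop's own z axis and vertical below 0.1 rad and height (world z) of scoop below 0.004 m and contact force between the fingers and scoop below 0.05 N and linear speed of scoop below 0.02 m/s), for 0.2 s.
2. at least three stones lie in the drum while the ring is still unlocked (below 0.6 rad) ((((horizontal distance between stone0 and drum_floor below 0.068 m and height (world z) of stone0 below 0.085 m) and (horizontal distance between stone1 and drum_floor below 0.068 m and height (world z) of stone1 below 0.085 m) and (horizontal distance between stone2 and drum_floor below 0.068 m and height (world z) of stone2 below 0.085 m)) or ((horizontal distance between stone0 and drum_floor below 0.068 m and height (world z) of stone0 below 0.085 m) and (horizontal distance between stone1 and drum_floor below 0.068 m and height (world z) of stone1 below 0.085 m) and (horizontal distance between stone3 and drum_floor below 0.068 m and height (world z) of stone3 below 0.085 m)) or ((horizontal distance between stone0 and drum_floor below 0.068 m and height (world z) of stone0 below 0.085 m) and (horizontal distance between stone1 and drum_floor below 0.068 m and height (world z) of stone1 below 0.085 m) and (horizontal distance between stone4 and drum_floor below 0.068 m and height (world z) of stone4 below 0.085 m)) or ((horizontal distance between stone0 and drum_floor below 0.068 m and height (world z) of stone0 below 0.085 m) and (horizontal distance between stone1 and drum_floor below 0.068 m and height (world z) of stone1 below 0.085 m) and (horizontal distance between stone5 and drum_floor below 0.068 m and height (world z) of stone5 below 0.085 m)) or ((horizontal distance between stone0 and drum_floor below 0.068 m and height (world z) of stone0 below 0.085 m) and (horizontal distance between stone2 and drum_floor below 0.068 m and height (world z) of stone2 below 0.085 m) and (horizontal distance between stone3 and drum_floor below 0.068 m and height (world z) of stone3 below 0.085 m)) or ((horizontal distance between stone0 and drum_floor below 0.068 m and height (world z) of stone0 below 0.085 m) and (horizontal distance between stone2 and drum_floor below 0.068 m and height (world z) of stone2 below 0.085 m) and (horizontal distance between stone4 and drum_floor below 0.068 m and height (world z) of stone4 below 0.085 m)) or ((horizontal distance between stone0 and drum_floor below 0.068 m and height (world z) of stone0 below 0.085 m) and (horizontal distance between stone2 and drum_floor below 0.068 m and height (world z) of stone2 below 0.085 m) and (horizontal distance between stone5 and drum_floor below 0.068 m and height (world z) of stone5 below 0.085 m)) or ((horizontal distance between stone0 and drum_floor below 0.068 m and height (world z) of stone0 below 0.085 m) and (horizontal distance between stone3 and drum_floor below 0.068 m and height (world z) of stone3 below 0.085 m) and (horizontal distance between stone4 and drum_floor below 0.068 m and height (world z) of stone4 below 0.085 m)) or ((horizontal distance between stone0 and drum_floor below 0.068 m and height (world z) of stone0 below 0.085 m) and (horizontal distance between stone3 and drum_floor below 0.068 m and height (world z) of stone3 below 0.085 m) and (horizontal distance between stone5 and drum_floor below 0.068 m and height (world z) of stone5 below 0.085 m)) or ((horizontal distance between stone0 and drum_floor below 0.068 m and height (world z) of stone0 below 0.085 m) and (horizontal distance between stone4 and drum_floor below 0.068 m and height (world z) of stone4 below 0.085 m) and (horizontal distance between stone5 and drum_floor below 0.068 m and height (world z) of stone5 below 0.085 m)) or ((horizontal distance between stone1 and drum_floor below 0.068 m and height (world z) of stone1 below 0.085 m) and (horizontal distance between stone2 and drum_floor below 0.068 m and height (world z) of stone2 below 0.085 m) and (horizontal distance between stone3 and drum_floor below 0.068 m and height (world z) of stone3 below 0.085 m)) or ((horizontal distance between stone1 and drum_floor below 0.068 m and height (world z) of stone1 below 0.085 m) and (horizontal distance between stone2 and drum_floor below 0.068 m and height (world z) of stone2 below 0.085 m) and (horizontal distance between stone4 and drum_floor below 0.068 m and height (world z) of stone4 below 0.085 m)) or ((horizontal distance between stone1 and drum_floor below 0.068 m and height (world z) of stone1 below 0.085 m) and (horizontal distance between stone2 and drum_floor below 0.068 m and height (world z) of stone2 below 0.085 m) and (horizontal distance between stone5 and drum_floor below 0.068 m and height (world z) of stone5 below 0.085 m)) or ((horizontal distance between stone1 and drum_floor below 0.068 m and height (world z) of stone1 below 0.085 m) and (horizontal distance between stone3 and drum_floor below 0.068 m and height (world z) of stone3 below 0.085 m) and (horizontal distance between stone4 and drum_floor below 0.068 m and height (world z) of stone4 below 0.085 m)) or ((horizontal distance between stone1 and drum_floor below 0.068 m and height (world z) of stone1 below 0.085 m) and (horizontal distance between stone3 and drum_floor below 0.068 m and height (world z) of stone3 below 0.085 m) and (horizontal distance between stone5 and drum_floor below 0.068 m and height (world z) of stone5 below 0.085 m)) or ((horizontal distance between stone1 and drum_floor below 0.068 m and height (world z) of stone1 below 0.085 m) and (horizontal distance between stone4 and drum_floor below 0.068 m and height (world z) of stone4 below 0.085 m) and (horizontal distance between stone5 and drum_floor below 0.068 m and height (world z) of stone5 below 0.085 m)) or ((horizontal distance between stone2 and drum_floor below 0.068 m and height (world z) of stone2 below 0.085 m) and (horizontal distance between stone3 and drum_floor below 0.068 m and height (world z) of stone3 below 0.085 m) and (horizontal distance between stone4 and drum_floor below 0.068 m and height (world z) of stone4 below 0.085 m)) or ((horizontal distance between stone2 and drum_floor below 0.068 m and height (world z) of stone2 below 0.085 m) and (horizontal distance between stone3 and drum_floor below 0.068 m and height (world z) of stone3 below 0.085 m) and (horizontal distance between stone5 and drum_floor below 0.068 m and height (world z) of stone5 below 0.085 m)) or ((horizontal distance between stone2 and drum_floor below 0.068 m and height (world z) of stone2 below 0.085 m) and (horizontal distance between stone4 and drum_floor below 0.068 m and height (world z) of stone4 below 0.085 m) and (horizontal distance between stone5 and drum_floor below 0.068 m and height (world z) of stone5 below 0.085 m)) or ((horizontal distance between stone3 and drum_floor below 0.068 m and height (world z) of stone3 below 0.085 m) and (horizontal distance between stone4 and drum_floor below 0.068 m and height (world z) of stone4 below 0.085 m) and (horizontal distance between stone5 and drum_floor below 0.068 m and height (world z) of stone5 below 0.085 m))) and value of joint lock_ring below 0.6 rad), for 0.2 s.
3. the lock ring is at its mark (value of joint lock_ring between 1.05 and 1.25 rad), for 0.2 s.
At the end, for the whole second after the job is handed in: Three or more stones in the drum (68 mm from its axis, centre below 85 mm), the others in drum or bin; ring within 0.1 rad of its mark (1.05 to 1.25); scoop on its base on the bare bench (tilt under 0.1 rad, origin below 4 mm), let go, at rest (all of step 1 and all of step 3 and (((horizontal distance between stone0 and drum_floor below 0.068 m and height (world z) of stone0 below 0.085 m) and (horizontal distance between stone1 and drum_floor below 0.068 m and height (world z) of stone1 below 0.085 m) and (horizontal distance between stone2 and drum_floor below 0.068 m and height (world z) of stone2 below 0.085 m)) or ((horizontal distance between stone0 and drum_floor below 0.068 m and height (world z) of stone0 below 0.085 m) and (horizontal distance between stone1 and drum_floor below 0.068 m and height (world z) of stone1 below 0.085 m) and (horizontal distance between stone3 and drum_floor below 0.068 m and height (world z) of stone3 below 0.085 m)) or ((horizontal distance between stone0 and drum_floor below 0.068 m and height (world z) of stone0 below 0.085 m) and (horizontal distance between stone1 and drum_floor below 0.068 m and height (world z) of stone1 below 0.085 m) and (horizontal distance between stone4 and drum_floor below 0.068 m and height (world z) of stone4 below 0.085 m)) or ((horizontal distance between stone0 and drum_floor below 0.068 m and height (world z) of stone0 below 0.085 m) and (horizontal distance between stone1 and drum_floor below 0.068 m and height (world z) of stone1 below 0.085 m) and (horizontal distance between stone5 and drum_floor below 0.068 m and height (world z) of stone5 below 0.085 m)) or ((horizontal distance between stone0 and drum_floor below 0.068 m and height (world z) of stone0 below 0.085 m) and (horizontal distance between stone2 and drum_floor below 0.068 m and height (world z) of stone2 below 0.085 m) and (horizontal distance between stone3 and drum_floor below 0.068 m and height (world z) of stone3 below 0.085 m)) or ((horizontal distance between stone0 and drum_floor below 0.068 m and height (world z) of stone0 below 0.085 m) and (horizontal distance between stone2 and drum_floor below 0.068 m and height (world z) of stone2 below 0.085 m) and (horizontal distance between stone4 and drum_floor below 0.068 m and height (world z) of stone4 below 0.085 m)) or ((horizontal distance between stone0 and drum_floor below 0.068 m and height (world z) of stone0 below 0.085 m) and (horizontal distance between stone2 and drum_floor below 0.068 m and height (world z) of stone2 below 0.085 m) and (horizontal distance between stone5 and drum_floor below 0.068 m and height (world z) of stone5 below 0.085 m)) or ((horizontal distance between stone0 and drum_floor below 0.068 m and height (world z) of stone0 below 0.085 m) and (horizontal distance between stone3 and drum_floor below 0.068 m and height (world z) of stone3 below 0.085 m) and (horizontal distance between stone4 and drum_floor below 0.068 m and height (world z) of stone4 below 0.085 m)) or ((horizontal distance between stone0 and drum_floor below 0.068 m and height (world z) of stone0 below 0.085 m) and (horizontal distance between stone3 and drum_floor below 0.068 m and height (world z) of stone3 below 0.085 m) and (horizontal distance between stone5 and drum_floor below 0.068 m and height (world z) of stone5 below 0.085 m)) or ((horizontal distance between stone0 and drum_floor below 0.068 m and height (world z) of stone0 below 0.085 m) and (horizontal distance between stone4 and drum_floor below 0.068 m and height (world z) of stone4 below 0.085 m) and (horizontal distance between stone5 and drum_floor below 0.068 m and height (world z) of stone5 below 0.085 m)) or ((horizontal distance between stone1 and drum_floor below 0.068 m and height (world z) of stone1 below 0.085 m) and (horizontal distance between stone2 and drum_floor below 0.068 m and height (world z) of stone2 below 0.085 m) and (horizontal distance between stone3 and drum_floor below 0.068 m and height (world z) of stone3 below 0.085 m)) or ((horizontal distance between stone1 and drum_floor below 0.068 m and height (world z) of stone1 below 0.085 m) and (horizontal distance between stone2 and drum_floor below 0.068 m and height (world z) of stone2 below 0.085 m) and (horizontal distance between stone4 and drum_floor below 0.068 m and height (world z) of stone4 below 0.085 m)) or ((horizontal distance between stone1 and drum_floor below 0.068 m and height (world z) of stone1 below 0.085 m) and (horizontal distance between stone2 and drum_floor below 0.068 m and height (world z) of stone2 below 0.085 m) and (horizontal distance between stone5 and drum_floor below 0.068 m and height (world z) of stone5 below 0.085 m)) or ((horizontal distance between stone1 and drum_floor below 0.068 m and height (world z) of stone1 below 0.085 m) and (horizontal distance between stone3 and drum_floor below 0.068 m and height (world z) of stone3 below 0.085 m) and (horizontal distance between stone4 and drum_floor below 0.068 m and height (world z) of stone4 below 0.085 m)) or ((horizontal distance between stone1 and drum_floor below 0.068 m and height (world z) of stone1 below 0.085 m) and (horizontal distance between stone3 and drum_floor below 0.068 m and height (world z) of stone3 below 0.085 m) and (horizontal distance between stone5 and drum_floor below 0.068 m and height (world z) of stone5 below 0.085 m)) or ((horizontal distance between stone1 and drum_floor below 0.068 m and height (world z) of stone1 below 0.085 m) and (horizontal distance between stone4 and drum_floor below 0.068 m and height (world z) of stone4 below 0.085 m) and (horizontal distance between stone5 and drum_floor below 0.068 m and height (world z) of stone5 below 0.085 m)) or ((horizontal distance between stone2 and drum_floor below 0.068 m and height (world z) of stone2 below 0.085 m) and (horizontal distance between stone3 and drum_floor below 0.068 m and height (world z) of stone3 below 0.085 m) and (horizontal distance between stone4 and drum_floor below 0.068 m and height (world z) of stone4 below 0.085 m)) or ((horizontal distance between stone2 and drum_floor below 0.068 m and height (world z) of stone2 below 0.085 m) and (horizontal distance between stone3 and drum_floor below 0.068 m and height (world z) of stone3 below 0.085 m) and (horizontal distance between stone5 and drum_floor below 0.068 m and height (world z) of stone5 below 0.085 m)) or ((horizontal distance between stone2 and drum_floor below 0.068 m and height (world z) of stone2 below 0.085 m) and (horizontal distance between stone4 and drum_floor below 0.068 m and height (world z) of stone4 below 0.085 m) and (horizontal distance between stone5 and drum_floor below 0.068 m and height (world z) of stone5 below 0.085 m)) or ((horizontal distance between stone3 and drum_floor below 0.068 m and height (world z) of stone3 below 0.085 m) and (horizontal distance between stone4 and drum_floor below 0.068 m and height (world z) of stone4 below 0.085 m) and (horizontal distance between stone5 and drum_floor below 0.068 m and height (world z) of stone5 below 0.085 m))) and ((horizontal distance between stone0 and drum_floor below 0.068 m and height (world z) of stone0 below 0.085 m) or (x of stone0 in the frame of bin between -0.078 and 0.078 m and y of stone0 in the frame of bin between -0.061 and 0.061 m and height (world z) of stone0 below 0.075 m)) and ((horizontal distance between stone1 and drum_floor below 0.068 m and height (world z) of stone1 below 0.085 m) or (x of stone1 in the frame of bin between -0.078 and 0.078 m and y of stone1 in the frame of bin between -0.061 and 0.061 m and height (world z) of stone1 below 0.075 m)) and ((horizontal distance between stone2 and drum_floor below 0.068 m and height (world z) of stone2 below 0.085 m) or (x of stone2 in the frame of bin between -0.078 and 0.078 m and y of stone2 in the frame of bin between -0.061 and 0.061 m and height (world z) of stone2 below 0.075 m)) and ((horizontal distance between stone3 and drum_floor below 0.068 m and height (world z) of stone3 below 0.085 m) or (x of stone3 in the frame of bin between -0.078 and 0.078 m and y of stone3 in the frame of bin between -0.061 and 0.061 m and height (world z) of stone3 below 0.075 m)) and ((horizontal distance between stone4 and drum_floor below 0.068 m and height (world z) of stone4 below 0.085 m) or (x of stone4 in the frame of bin between -0.078 and 0.078 m and y of stone4 in the frame of bin between -0.061 and 0.061 m and height (world z) of stone4 below 0.075 m)) and ((horizontal distance between stone5 and drum_floor below 0.068 m and height (world z) of stone5 below 0.085 m) or (x of stone5 in the frame of bin between -0.078 and 0.078 m and y of stone5 in the frame of bin between -0.061 and 0.061 m and height (world z) of stone5 below 0.075 m)) and velocity of joint lock_ring between -0.05 and 0.05 rad/s); the robot touches nothing.
It fails at once if a finger touches a stone (over 0.3 N) (contact force between the fingers and stone0 above 0.3 N or contact force between the fingers and stone1 above 0.3 N or contact force between the fingers and stone2 above 0.3 N or contact force between the fingers and stone3 above 0.3 N or contact force between the fingers and stone4 above 0.3 N or contact force between the fingers and stone5 above 0.3 N).
It fails at once if the glue bottle, tape roll or offcut is moved by more than 30 mm (distance of any of glue, tape, offcut from where it was at the start of the episode above 0.03 m).
It also fails if it takes over 72 s, if anything falls off the work surface, if the arm or the gripper's body presses on something with over 40 N, if the wrist force passes 120 N, or if a joint passes its speed limit or range.

## Working session

There is one attempt and no reset: what is moved stays moved. The work goes in short steps, Python scripts to look and compute and a shell command to move; the robot and the scene stay as the last step left them, time stands still between calls to the robot, and variables do not carry over. Pictures are saved under pics/ and viewed, at most 10 in all, crops included, and the job is handed in when it is done.

```bash
mkdir -p pics
cat > h.py <<'E'
import numpy as np, cv2
from scipy.spatial.transform import Rotation as R
from plant import ctrl
def cam(n):
    i=ctrl.camera_info(n); return np.array(i["K"]),np.array(i["origin"]),R.from_quat(i["orientation"]).as_matrix()
def grab(n):
    c=cam(n); p,d=ctrl.read_camera(n); return p,d,c
def pts(d,c):
    K,o,M=c; v,u=np.indices(d.shape); 
    return np.stack([(u-K[0,2])/K[0,0]*d,(v-K[1,2])/K[1,1]*d,d],-1)@M.T+o
E
python3 - <<'E'
from h import *
for n in("scene","top"):
    p,d,c=grab(n); cv2.imwrite(f"pics/{n}0.png",p); np.savez(f"{n}0.npz",p=p,d=d,K=c[0],o=c[1],M=c[2]); print(n,c[1],c[2][:,2])
a=cv2.imread("pics/scene0.png");b=cv2.imread("pics/top0.png")
cv2.imwrite("pics/top0b.png",cv2.resize(b,(800,600)))
s=ctrl.get_state();print(s)
E
```

```text
scene [1.75027315 0.2265325  1.09927958] [-0.75130077 -0.15006079 -0.64267326]
top [ 0.44139634 -0.01880193  1.56108463] [ 0.05467883  0.00617283 -0.99848491]
{'time': 0.1, 'qpos': array([-1.47401150e+00,  2.87092201e-01,  1.57803433e+00,  1.11966095e-06,
        1.27857564e+00, -1.49958199e-01]), 'dq': array([ 1.06289541e-03,  4.87913144e-05, -3.77029074e-03,  5.98294185e-04,
       -8.24327227e-04,  4.36643929e-04]), 'joint_efforts': array([ 2.57796701e-04, -4.07298195e+01, -2.93697971e+01, -1.68547726e-04,
        3.41459265e-03, -1.67635751e-06]), 'eef_pos': array([ 0.16486546, -0.65394949,  0.23007338]), 'tcp_rot': array([ 9.92398850e-01,  1.23058561e-01,  2.85750539e-05, -1.05437483e-03]), 'contact_force': array([-1.08786027, -0.4913055 , -0.00521088]), 'wrist_torque': array([ 0.02900877,  0.00319793, -0.02128886]), 'finger_force': 0.0, 'opening': 0.9978511608858481}
```

View pics/top0b.png

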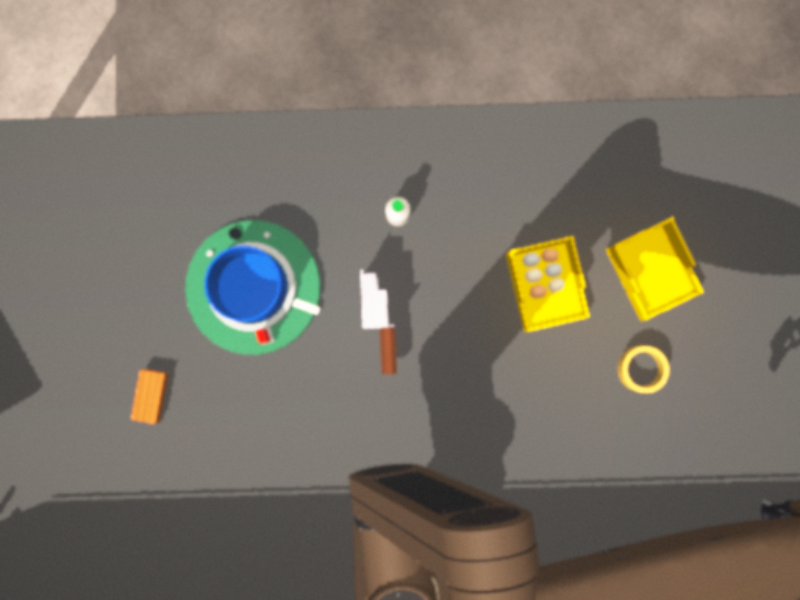

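View pics/scene0.png

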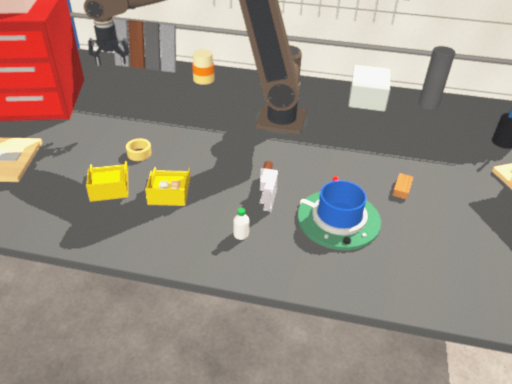

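Top picture (800 px wide): the scoop lies at (375,310) with its handle at (388,350), and the tumbler is at (250,287) with the lever at (263,335) and the white mark at (305,307).
Candidates for the bin: the yellow box with stones at (548,283) and the empty one at (655,268). Image left is robot left, so the bin is the one at (548,283). The scoop and tumbler have no twins. The tape at (643,369) and the glue at (398,211) are not wanted.

```bash
cat > m.py <<'E'
from h import *
z=np.load("top0.npz"); p=z['p'];d=z['d'];P=pts(d,(z['K'],z['o'],z['M']))
hsv=cv2.cvtColor(p,cv2.COLOR_BGR2HSV)
f=1.5625
def box(x0,y0,x1,y1):
    m=np.zeros(d.shape,bool); m[int(y0/f):int(y1/f),int(x0/f):int(x1/f)]=1; return m&(d>0)
def rect(m,l):
    q=(P[m][:,:2]*1000).astype(np.float32); r=cv2.minAreaRect(q); print(l,m.sum(),"c",np.round(r[0],1),"size",np.round(r[1],1),"ang",round(r[2],1),"zmax",P[m][:,2].max().round(3)); return r
H,S,V=cv2.split(hsv)
b=box(500,230,600,340)
yel=(H>20)&(H<35)&(S>150)&b
rect(yel,"bin")
print("bin height map (z mm), rows=image rows")
for v in range(148,214,4): print(" ".join("%4d"%(1000*P[v,u,2]) for u in range(322,382,4)))
sc=box(350,255,420,385)
m=sc&(P[...,2]>.015); rect(m,"scoop all")
han=m&(H<15)&(S>100); rect(han,"handle"); rect(m&~han,"tray"); 
print("handle z",np.median(P[han][:,2]),"tray z med",np.median(P[m&~han][:,2]))
for v in range(168,244,4): print(v," ".join("%4d"%(1000*P[v,u,2]) for u in range(224,262,3)))
t=box(180,215,330,360)
rim=t&(P[...,2]>.1)&(P[...,2]<.12)&(H>100)&(H<130); q=(P[rim][:,:2]*1000).astype(np.float32); print("drum circle",cv2.minEnclosingCircle(q))
g=t&(H>60)&(H<90)&(S>100)&(P[...,2]<.03);q=(P[g][:,:2]*1000).astype(np.float32); print("plate",cv2.minEnclosingCircle(q), np.median(P[g][:,2]))
red=t&((H<6)|(H>174))&(S>150)&(P[...,2]>.05); print("lever",P[red].mean(0),red.sum(),P[red][:,2].max())
w=t&(S<60)&(V>150)&box(296,295,330,320); print("mark px",P[w].mean(0),w.sum()); rect(w,"mark")
for n,bb in dict(glue=(380,190,420,230),tape=(610,340,680,400),off=(125,365,170,430)).items():
    rect(box(*bb)&(P[...,2]>.02),n)
print("bench z",np.median(P[box(430,150,480,250)][:,2]))
E
python3 m.py
```

```text
bin 1988 c [ 550.  -309.3] size [171.6 145.8] ang 10.6 zmax 0.078
bin height map (z mm), rows=image rows
   3   -1   -2   -2    1    0    2    5   -2   -3    0    7    4    0    0
   3    0    1    0   -3    1   -6    0    0    2   68   75   -3   -4    1
   0   -6   -4   -1    0   -3   62   69   42    7   18   71   -2    0    4
   0    5   67   65   32    5   -1   29   28    5   -5   48    1   -2   -2
   3   48   -1    5   30   29    4   31   32   -3    4   38   -5    0    3
   2   35    8    6   29   27   -1    3    8    7    9   24   61    3   -4
   4   16   64    2    6   24    9   30   29   30    5   19   63    1   -2
   0   -3   60   -3   30   29   23   23   25    9   -1    9   58   -2    3
  -3   -3   54    2   15   12    0    3   27   30    3    5   39    4    3
   0   -7   32    6    8   30   25    1   34   27    2    3   35    0   -3
  -2   -1   21   60    5   29   27   10    4   13   13    3   15    1   -3
   0   -1   -2   66    4    0    2    2    0    6   -3    1    7   33   -3
  -2    0   -1   36    4   -1    3    0    3    9    5    3    5   31    5
  -1    2   -6   36 
[... 1694 characters left out ...]
    2    1   -6
236    0    3    2   -2   -2   -2    0   57   60   62   -2   -1   -3
240    0    0    6   -2    0    1   -1   -4    1    1    0    2    0
drum circle ((560.6585083007812, 284.22216796875), 72.2452392578125)
plate ((561.978271484375, 284.3460998535156), 134.5290069580078) 0.015138426630048496
lever [0.46137667 0.25263926 0.08419045] 49 0.09785077608919934
mark px [0.51696113 0.17453745 0.01527994] 107
mark 107 c [517.  176.7] size [51.4 20.8] ang 70.2 zmax 0.029
glue 220 c [699.   -9.7] size [43.5 46.9] ang 88.6 zmax 0.108
tape 331 c [ 374.5 -483.5] size [89.6 85.9] ang 88.3 zmax 0.051
off 553 c [349.4 491.1] size [ 53.1 100. ] ang 79.0 zmax 0.04
bench z -0.0012632199044374515
```

Run:
```python
import numpy as np,cv2
p=np.load('top0.npz')['p'];s=np.load('scene0.npz')['p']
a=cv2.resize(p[135:250,110:390],(800,329),interpolation=2);b=cv2.resize(s[140:250,140:400],(640,271),interpolation=2)
o=np.zeros((600,800,3),np.uint8);o[:329]=a;o[329:600,:640]=b;cv2.imwrite('pics/c1.png',o)
```

```text
(no output)
```

View pics/c1.png

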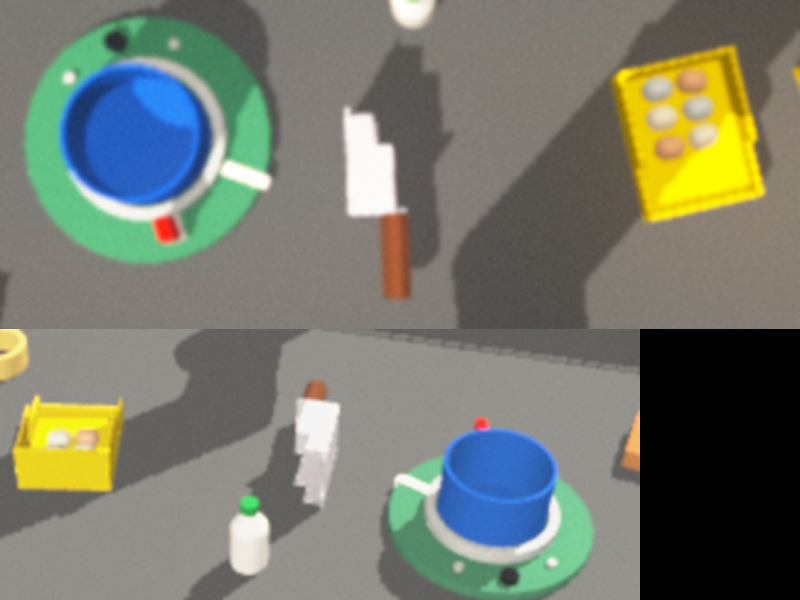

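The close crop confirms the bin: left-hand yellow box, stones at its far, high end, low lip towards the robot. The scoop's base faces +y (straight edge at crop x≈347), so it needs a -90° turn about its handle axis. The octagonal handle allows a 45° lean before the turn and a 45° lean after it.

```bash
cat >> h.py <<'E'
def tool(x,z):  # rotation with tool z along z, tool x near x
    z=np.array(z,float);z/=np.linalg.norm(z);x=np.array(x,float);x-=z*(x@z);x/=np.linalg.norm(x)
    return np.stack([x,np.cross(z,x),z],1)
def delta(pos,M,s=None,name=""):
    s=s or ctrl.get_state(); C=R.from_quat(s["tcp_rot"]).as_matrix()
    t=C.T@(np.array(pos)-s["eef_pos"])*100; r=R.from_matrix(C.T@M).as_rotvec()
    print(name,np.round(t,2),np.round(r,3),"n",max(np.linalg.norm(t)/5,np.linalg.norm(r)/.15).round(1)); return t,r
def st():
    s=ctrl.get_state(); open("log.txt","a").write(repr([list(map(float,s["qpos"])),list(map(float,s["eef_pos"])),list(map(float,s["tcp_rot"]))])+"\n")
    print(round(s["time"],2),"q",np.round(s["qpos"],2),"p",np.round(s["eef_pos"],4),"z",np.round(R.from_quat(s["tcp_rot"]).as_matrix()[:,2],3),"x",np.round(R.from_quat(s["tcp_rot"]).as_matrix()[:,0],3),"F",np.round(s["contact_force"],1),"open",round(s["opening"],3),"ff",round(s["finger_force"],1)); return s
E
cat >> m.py <<'E'
q=P[han]; k=np.polyfit(q[:,0],q[:,1],1); print("handle slope",k, q[:,0].min(),q[:,0].max(), np.median(q[:,1]))
print([(round(a,3),np.median(q[abs(q[:,0]-a)<.01][:,1]).round(4)) for a in np.arange(.39,.46,.02)])
E
python3 m.py | tail -2
python3 - <<'E'
from h import *
st()
for n,p,z in [("hover",(.43,-.14,.23),(0,1,-1)),("above",(.43,-.056,.119),(0,1,-1)),("grasp",(.43,.029,.035),(0,1,-1))]: delta(p,tool((1,0,0),z),name=n)
E
```

```text
handle slope [0.0127071  0.01024662] 0.3812898700013229 0.4686484214833851 0.01579250494630157
[(np.float64(0.39), np.float64(0.0168)), (np.float64(0.41), np.float64(0.0134)), (np.float64(0.43), np.float64(0.0159)), (np.float64(0.45), np.float64(0.0167))]
0.1 q [-1.47  0.29  1.58  0.    1.28 -0.15] p [ 0.1649 -0.6539  0.2301] z [-0.     0.002 -1.   ] x [0.97  0.244 0.   ] F [-1.1 -0.5 -0. ] open 0.998 ff 0.0
hover [ 38.26 -43.36   0.11] [0.779 0.097 0.234] n 11.6
above [ 40.31 -51.48  11.23] [0.779 0.097 0.234] n 13.3
grasp [ 42.39 -59.71  19.65] [0.779 0.097 0.234] n 15.2
```

```bash
python3 -m crank '[[4,-4.3,0,0.08,0.01,0.02],[8,-8.7,0,0.16,0.02,0.05],[12,-13,0,0.23,0.03,0.07],[15,-17,0,0.3,0.04,0.09],[19,-21,0,0.38,0.05,0.12],[23,-25,0,0.46,0.06,0.14],[26,-29.5,0,0.54,0.07,0.16],[30,-34,0,0.62,0.08,0.19],[34,-38.5,0,0.7,0.09,0.21],[38.3,-43.4,0,0.78,0.1,0.23]]' 0.55 60; python3 -m crank '[[0,0,0,0,0,0],[0,0,0,0,0,0]]'
python3 - <<'E'
from h import *
st()
for n,p,z in [("above",(.43,-.056,.119),(0,1,-1)),("grasp",(.43,.029,.035),(0,1,-1))]: delta(p,tool((1,0,0),z),name=n)
E
```

```text
time: 1.1
eef_pos: [0.3951, -0.2087, 0.2312]
tcp_rot: [0.923, 0.001, 0.001, -0.384]
contact_force: [-0.6, -0.3, -0.4]
opening: 0.554
finger_force: 0.0
time: 1.3
eef_pos: [0.3943, -0.2098, 0.2307]
tcp_rot: [0.924, 0.003, 0.001, -0.382]
contact_force: [-0.6, 0.1, -0.0]
opening: 0.552
finger_force: 0.0
1.3 q [-0.96  0.09  1.94  0.43  1.77  0.55] p [ 0.3943 -0.2098  0.2307] z [-0.001  0.707 -0.708] x [1.    0.004 0.003] F [-0.6  0.1 -0. ] open 0.552 ff 0.0
above [ 3.6  -2.97 18.77] [0.001 0.001 0.005] n 3.9
grasp [ 3.61 -3.05 30.72] [0.001 0.001 0.005] n 6.2
```

```bash
python3 -m crank '[[1.2,-1,4,0,0,0],[2.4,-2,8.5,0,0,0],[3.6,-3,13,0,0,0],[3.6,-3,17,0,0,0],[3.6,-3,19,0,0,0],[3.6,-3,19,0,0,0]]' >/dev/null
python3 - <<'E'
from h import *
st()
for n,p,z in [("grasp",(.43,.029,.035),(0,1,-1))]: delta(p,tool((1,0,0),z),name=n)
p,d,c=grab("wrist"); cv2.imwrite("pics/w1.png",p)
p,d,c=grab("scene"); cv2.imwrite("pics/s1.png",np.hstack([cv2.resize(p[100:250,200:400],(440,330)),cv2.resize(cv2.imread("pics/w1.png"),(360,330))]))
E
```

```text
1.9 q [-0.7   0.12  2.15  0.57  1.46  0.62] p [ 0.4289 -0.0537  0.1165] z [-0.002  0.708 -0.706] x [1.    0.004 0.   ] F [-0.5 -0.5 -0.2] open 0.552 ff 0.0
grasp [ 0.14 -0.07 11.61] [-0.002  0.002  0.003] n 2.3
```

View pics/s1.png

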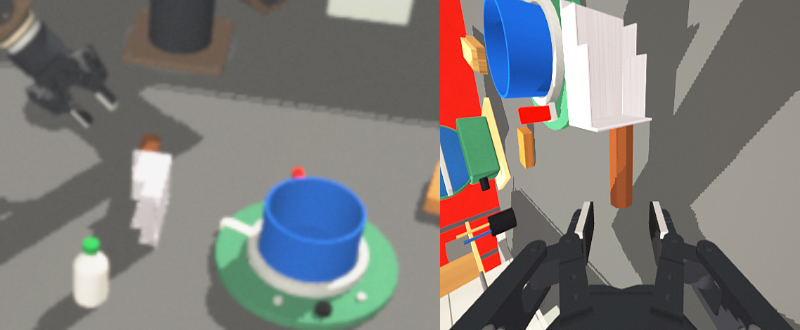

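Wrist view (right half): the handle at (622,165) is centred between the fingers at (587,235) and (660,235). Going in.

```bash
python3 -m crank '[[0,0,3,0,0,0],[0.1,-0.1,6,0,0,0],[0.1,-0.1,9,0,0,0],[0.1,-0.1,11,0,0,0],[0.1,-0.1,11.6,0,0,0],[0.1,-0.1,11.6,0,0,0]]' | tail -5; python3 -m crank '[[0,0,0,0,0,0],[0,0,0,0,0,0],[0,0,0,0,0,0],[0,0,0,0,0,0],[0,0,0,0,0,0],[0,0,0,0,0,0]]' 0 100; python3 -c "
from h import *
st()"
```

```text
eef_pos: [0.4326, 0.0264, 0.0374]
tcp_rot: [0.924, 0.002, 0.002, -0.382]
contact_force: [-0.2, -1.6, 0.2]
opening: 0.546
finger_force: 0.0
time: 3.2
eef_pos: [0.4331, 0.0266, 0.038]
tcp_rot: [0.924, 0.002, 0.003, -0.382]
contact_force: [-0.6, -2.2, 6.7]
opening: 0.329
finger_force: 99.8
3.2 q [-0.56  0.23  2.23  0.69  1.25  0.59] p [0.4331 0.0266 0.038 ] z [ 0.004  0.706 -0.708] x [1.    0.001 0.007] F [-0.6 -2.2  6.7] open 0.329 ff 99.8
```

```bash
python3 -m crank '[[0,-1.2,-1.2,0,0,0],[1,-2.5,-2.5,0,0,0],[2,-3.8,-3.8,0,0,0],[3,-4.9,-4.9,0,0,0],[3,-4.9,-4.9,0,0,0],[3,-4.9,-4.9,0,0,0]]' - 110| tail -5; python3 -m crank '[[0,0.2,0,-0.14,0,0],[0,0.5,-0.1,-0.28,0,0],[0,0.8,-0.2,-0.42,0,0],[0,1,-0.3,-0.56,0,0],[0,1.2,-0.4,-0.7,0,0],[0,1.4,-0.6,-0.84,0,0],[0,1.6,-0.8,-0.98,0,0],[0,1.7,-1.1,-1.12,0,0],[0,1.8,-1.3,-1.26,0,0],[0,1.9,-1.6,-1.4,0,0]]'|tail -5;  python3 - <<'E'
from h import *
st()
for n,h in [("x",.045),("y",.11)]: delta((.463,.013-.0134,h-.0134),tool((1,0,0),(0,-1,-1)),name=n)
E
```

```text
eef_pos: [0.4609, 0.0278, 0.1056]
tcp_rot: [0.924, 0.002, 0.001, -0.382]
contact_force: [-0.9, 0.3, -2.4]
opening: 0.327
finger_force: 109.1
eef_pos: [0.4599, 0.0031, 0.103]
tcp_rot: [0.952, 0.001, 0.001, 0.305]
contact_force: [0.2, -0.4, -2.3]
opening: 0.318
finger_force: 109.1
4.8 q [ 0.1   0.09  2.16 -0.71  1.08  2.08] p [0.4599 0.0031 0.103 ] z [ 0.003 -0.581 -0.814] x [1.    0.003 0.002] F [ 0.2 -0.4 -2.3] open 0.318 ff 109.1
x [ 0.3  -3.87  6.01] [-0.165 -0.003  0.001] n 1.4
y [ 0.31 -0.09  0.72] [-0.165 -0.003  0.001] n 1.1
```

```bash
python3 -m crank '[[0,0,0.3,-0.1,0,0],[0,0,0.7,-0.165,0,0],[0,0,0.7,-0.165,0,0],[0,0,0.7,-0.165,0,0]]'|tail -5;  python3 - <<'E'
from h import *
s=st()
p,d,c=grab("top"); P=pts(d,c)
m=(d>0)&(P[...,0]>.5)&(P[...,0]<.68)&(abs(P[...,1])<.1)&(P[...,2]>.03)
for x in np.arange(.52,.66,.02):
    print(round(x,2),[ (round(y,2),int(1000*np.median(P[m&(abs(P[...,0]-x)<.008)&(abs(P[...,1]-y)<.005)][:,2])) if (m&(abs(P[...,0]-x)<.008)&(abs(P[...,1]-y)<.005)).sum() else 0) for y in np.arange(-.06,.09,.01)])
q,_,_=grab("scene")
cv2.imwrite("pics/s2.png",np.hstack([cv2.resize(q[100:250,200:400],(400,300)),cv2.resize(p[140:260,190:350],(400,300))]))
E
```

```text
eef_pos: [0.4602, -0.001, 0.0969]
tcp_rot: [0.925, 0.001, 0.001, 0.38]
contact_force: [0.2, 0.6, -2.5]
opening: 0.323
finger_force: 109.2
5.2 q [ 0.16  0.17  2.15 -0.86  1.16  2.22] p [ 0.4602 -0.001   0.0969] z [ 0.002 -0.703 -0.712] x [1.    0.002 0.   ] F [ 0.2  0.6 -2.5] open 0.323 ff 109.2
0.52 [(np.float64(-0.06), 0), (np.float64(-0.05), 0), (np.float64(-0.04), 104), (np.float64(-0.03), 64), (np.float64(-0.02), 63), (np.float64(-0.01), 64), (np.float64(0.0), 64), (np.float64(0.01), 60), (np.float64(0.02), 62), (np.float64(0.03), 64), (np.float64(0.04), 63), (np.float64(0.05), 65), (np.float64(0.06), 108), (np.float64(0.07), 0), (np.float64(0.08), 0)]
0.54 [(np.float64(-0.06), 0), (np.float64(-0.05), 0), (np.float64(-0.04), 83), (np.float64(-0.03), 61), (np.float64(-0.02), 62), (np.float64(-0.01), 63), (np.float64(0.0), 64), (np.float64(0.01), 64), (np.float64(0.02), 63), (np.float64(0.03), 62), (np.float64(0.04), 63), (np.float64(0.05), 63), (np.float64(0.06), 107), (np.float64(0.07), 0), (np.float64(0.08), 0)]
0.56 [(np.float64(-0.06), 0), (np.float64(-0.05), 0), (np.float64(-
[... 1401 characters left out ...]
loat64(-0.06), 0), (np.float64(-0.05), 0), (np.float64(-0.04), 0), (np.float64(-0.03), 0), (np.float64(-0.02), 0), (np.float64(-0.01), 0), (np.float64(0.0), 0), (np.float64(0.01), 0), (np.float64(0.02), 0), (np.float64(0.03), 0), (np.float64(0.04), 0), (np.float64(0.05), 0), (np.float64(0.06), 0), (np.float64(0.07), 0), (np.float64(0.08), 0)]
0.66 [(np.float64(-0.06), 0), (np.float64(-0.05), 0), (np.float64(-0.04), 0), (np.float64(-0.03), 0), (np.float64(-0.02), 0), (np.float64(-0.01), 0), (np.float64(0.0), 0), (np.float64(0.01), 0), (np.float64(0.02), 0), (np.float64(0.03), 0), (np.float64(0.04), 0), (np.float64(0.05), 0), (np.float64(0.06), 0), (np.float64(0.07), 0), (np.float64(0.08), 0)]
```

View pics/s2.png

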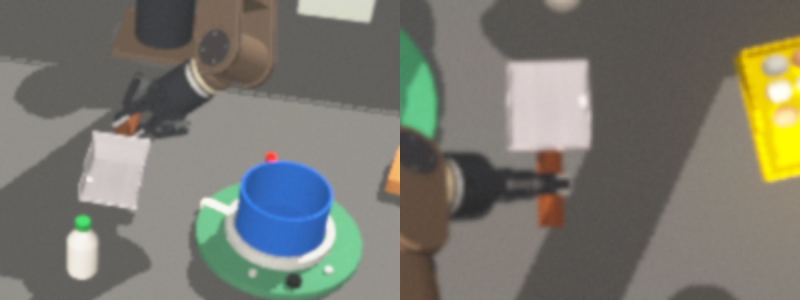

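The picture shows the scoop held level, inner floor at 62 mm, walls up. Lowering it 59 mm and letting go.

```bash
python3 -m crank '[[0,-1,1,0,0,0],[0,-2,2,0,0,0],[0,-3,3,0,0,0],[0,-3.6,3.6,0,0,0],[0,-3.9,3.9,0,0,0],[0,-4.1,4.15,0,0,0],[0,-4.15,4.2,0,0,0],[0,-4.15,4.2,0,0,0]]'|tail -5; python3 -m crank '[[0,0,0,0,0,0],[0,0,0,0,0,0],[0,0,0,0,0,0],[0,0,0,0,0,0],[0,0,0,0,0,0],[0,0,0,0,0,0]]' 0.55|tail -5;python3 -m crank '[[0,0,-1,0,0,0],[0,0,-3,0,0,0],[0,0,-6,0,0,0],[0,0,-9,0,0,0],[0,0,-12,0,0,0],[0,0,-12,0,0,0]]'|tail -5;  python3 - <<'E'
from h import *
s=st()
p,d,c=grab("top"); P=pts(d,c)
m=(d>0)&(P[...,0]>.36)&(P[...,0]<.68)&(abs(P[...,1])<.09)&(P[...,2]>.02)&(P[...,2]<.09)
hs=cv2.cvtColor(p,cv2.COLOR_BGR2HSV); han=m&(hs[...,0]<15)&(hs[...,1]>100)
t=(d>0)&(P[...,0]>.5)&(P[...,0]<.6)&(abs(P[...,1]-.01)<.03); A=np.c_[P[t],np.ones(t.sum())]
k=np.linalg.lstsq(A[:,[0,1,3]],A[:,2],rcond=None)[0]; print("base plane tilt",k[:2],"z",np.median(P[t][:,2]))
for q in (m&~han&(P[...,0]>.44),han): print(cv2.minAreaRect((P[q][:,:2]*1000).astype(np.float32)),np.median(P[q],axis=0))
np.savez("top1.npz",p=p,d=d,K=c[0],o=c[1],M=c[2])
E
```

```text
eef_pos: [0.4621, -0.0011, 0.0396]
tcp_rot: [0.925, 0.0, 0.003, 0.38]
contact_force: [-0.6, -0.6, -2.4]
opening: 0.323
finger_force: 109.2
eef_pos: [0.4618, -0.0011, 0.0395]
tcp_rot: [0.925, 0.0, 0.003, 0.38]
contact_force: [0.6, 0.5, -1.1]
opening: 0.551
finger_force: 0.0
eef_pos: [0.4637, 0.086, 0.1283]
tcp_rot: [0.925, 0.0, 0.007, 0.379]
contact_force: [-0.4, -1.3, 0.0]
opening: 0.549
finger_force: 0.0
7.3 q [ 0.32  0.19  2.05 -0.77  1.29  2.26] p [0.4637 0.086  0.1283] z [ 0.012 -0.702 -0.712] x [1.    0.006 0.012] F [-0.4 -1.3  0. ] open 0.549 ff 0.0
base plane tilt [-0.1083174  -0.00490633] z 0.002751139631593902
((575.8883056640625, 8.311317443847656), (95.32550811767578, 208.70993041992188), 89.2896957397461) [0.52862274 0.00088754 0.04725189]
((453.255126953125, 8.596604347229004), (85.84141540527344, 29.34920883178711), 1.1697584390640259) [0.45286998 0.00864734 0.05725231]
```

Run:
```python
from h import *
s=ctrl.get_state()
d=np.load("top1.npz"); P=pts(d['d'],(d['K'],d['o'],d['M'])); t=(P[...,0]>.53)&(P[...,0]<.595)&(abs(P[...,1]-.01)<.03); print("plane x slope",np.polyfit(P[t][:,0],P[t][:,2],1))
delta((.45,-.30,.38),tool((1,0,0),(0.1,0,-1)))
delta((.45,.0,.30),tool((1,0,0),(0,-.3,-1)))
from scipy.optimize import least_squares
L=[eval(l) for l in open("log.txt")]; print(len(L))
```

```text
plane x slope [ 0.00748615 -0.00174498]
 [-1.21 45.2   8.98] [0.778 0.085 0.04 ] n 9.2
 [-1.14 18.23 -6.41] [ 0.488 -0.01  -0.   ] n 3.9
7
```

```bash
python3 -m crank '[[0,4,-2,0.12,0,0],[-1,9,-4,0.24,0,0],[-1,13.5,-5,0.36,0,0],[-1,18,-6,0.48,0,0],[-1,23,-3,0.55,0,0],[-1,28,0,0.61,0,0],[-1,32,2,0.66,0,0],[-1,36,4,0.71,0,0],[-1,40,6.5,0.75,0.05,0],[-1,45,9,0.78,0.09,0.04]]' 0.55|tail -5;python3 -m crank '[[0,0,0,0,0,0],[0,0,0,0,0,0]]'>/dev/null
python3 - <<'E'
from h import *
s=st()
p,d,c=grab("wrist"); np.savez("w2.npz",p=p,d=d,K=c[0],o=c[1],M=c[2]); cv2.imwrite("pics/w2.png",p); print(c)
E
```

```text
eef_pos: [0.4497, -0.2937, 0.3728]
tcp_rot: [0.999, -0.001, 0.05, -0.002]
contact_force: [0.9, 0.3, 0.3]
opening: 0.548
finger_force: 0.0
8.55 q [-0.8  -0.14  1.78  0.07  1.44  0.77] p [ 0.4497 -0.2926  0.3727] z [ 0.098  0.002 -0.995] x [ 0.995 -0.005  0.098] F [ 0.1  0.7 -0.2] open 0.55 ff 0.0
(array([[267.86894168,   0.        , 257.69769857],
       [  0.        , 267.86894168, 190.90209404],
       [  0.        ,   0.        ,   1.        ]]), array([ 0.51996411, -0.29291124,  0.5228923 ]), array([[-0.0048924 , -0.97261283, -0.23237975],
       [-0.99998588,  0.00427655,  0.00315394],
       [-0.00207378,  0.2323919 , -0.97262002]]))
```

View pics/w2.png

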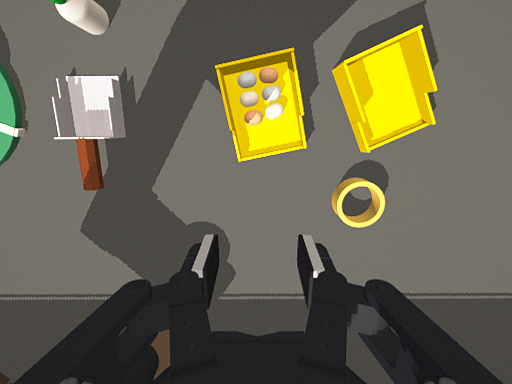

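Wrist view: bin back-wall top corners at (217,66) and (294,49), front lip corners at (240,160) and (306,148); six stones lie around (260,95); the scoop stands at (90,110), handle at (90,165).

```bash
cat > fit.py <<'E'
from h import *
from scipy.optimize import least_squares
L=[eval(l) for l in open("log.txt")]
Q=np.array([l[0] for l in L]);X=np.array([l[1] for l in L]);T=[R.from_quat(l[2]).as_matrix() for l in L]
def Rz(a):return R.from_euler('z',a).as_matrix()
def Ry(a):return R.from_euler('y',a).as_matrix()
def fk(q,k):
    h,a1,L2,L3,e3,d6,c6=k
    A=Rz(q[0]);B=A@Ry(q[1]);C=B@Ry(q[2]);D=C@Rz(q[3])@Ry(q[4])
    p=np.array([0,0,h])+A@[a1,0,0]+B@[0,0,L2]+C@[e3,0,L3]+D@[0,0,d6]
    return p,D@Rz(q[5]+c6)
def res(k):return np.concatenate([np.r_[fk(q,k)[0]-x,(fk(q,k)[1]-t).ravel()*.1] for q,x,t in zip(Q,X,T)])
if __name__=="__main__":
    best=min((least_squares(res,[.3,0,.4,.4,0,.2,c]) for c in(0,1.57,3.14,-1.57)),key=lambda r:r.cost)
    print(np.round(best.x,4),np.abs(res(best.x)).max()); np.save("k.npy",best.x)
E
python3 fit.py
python3 - <<'E'
from h import *
z=np.load("w2.npz");K,o,M=z['K'],z['o'],z['M'];p=z['p']
def ray(u,v,h):
    r=M@np.array([(u-K[0,2])/K[0,0],(v-K[1,2])/K[1,1],1]);return o+r*(h-o[2])/r[2]
for n,u,v,h in [("BL",217,66,.07),("BR",294,49,.07),("FL",240,160,.02),("FR",306,148,.02)]: print(n,ray(u,v,h).round(4))
hs=cv2.cvtColor(p,cv2.COLOR_BGR2HSV);y=((hs[...,0]>20)&(hs[...,0]<35)&(hs[...,1]>120)).astype(np.uint8);y[:,:200]=0;y[:,320:]=0
c=max(cv2.findContours(y,0,2)[0],key=cv2.contourArea);print(cv2.approxPolyDP(c,2.5,True)[:,0].tolist())
P=pts(z['d'],(K,o,M)); b=np.zeros(y.shape,bool);b[60:140,225:300]=1; s=b&(hs[...,1]<140)&(P[...,2]>.012)&(P[...,2]<.05)
cc=cv2.connectedComponentsWithStats(cv2.erode(s.astype(np.uint8),np.ones((3,3))))
print([(ray(*cc[3][i],.02)[:2].round(3).tolist(),int(cc[2][i,4])) for i in range(1,cc[0]) if cc[2][i,4]>15])
E
```

```text
[0.2323 0.0031 0.4456 0.5699 0.0287 0.2358 1.5708] 0.10052332124787956
BL [ 0.6129 -0.2288  0.07  ]
BR [ 0.6366 -0.3485  0.07  ]
FL [ 0.4596 -0.2583  0.02  ]
FR [ 0.4814 -0.3814  0.02  ]
[[293, 47], [215, 65], [238, 161], [306, 147]]
[([0.609, -0.311], 148), ([0.601, -0.272], 178), ([0.579, -0.316], 173), ([0.57, -0.276], 163), ([0.548, -0.32], 153), ([0.536, -0.284], 136)]
```

```bash
sed -i 's/^def fk(q,k):/SG=np.load("sg.npy") if __import__("os").path.exists("sg.npy") else np.ones(6)\ndef fk(q,k):\n    q=np.asarray(q)*SG/; /^if __name__/,$d' fit.py
cat >> fit.py <<'E'
if __name__=="__main__":
    import itertools
    best=None
    for s4,s6,c in itertools.product((1,-1),(1,-1),(0,1.57,3.14,-1.57)):
        SG=np.array([1,1,1,s4,1,s6]); r=least_squares(res,[.3,0,.4,.4,0,.2,c])
        if best is None or r.cost<best[0].cost: best=(r,SG)
    SG=best[1];k=best[0].x;print(SG,np.round(k,4),np.abs(res(k)).max()); np.save("k.npy",k);np.save("sg.npy",SG)
LO=np.array([-2.77,-.9,.21,-1.53,.24,-2.84])+.03;HI=np.array([2.77,2.22,2.48,4.67,2.81,2.84])-.03
def ik(p,M,q0):
    k=np.load("k.npy")
    f=lambda q:(lambda a:np.r_[a[0]-p,(a[1]-M).ravel()*.2])(fk(q,k))
    r=least_squares(f,np.clip(q0,LO+.01,HI-.01),bounds=(LO,HI)); return r.x,np.sqrt(2*r.cost)
# scoop pose -> tool pose. lip position, heading yaw, nose-up pitch; tool z=-scoop z, tool x=+/-scoop x
def scoop(lip,yaw,pitch,gx=-.1,pz=.019,flip=1):
    x=np.array([np.cos(yaw)*np.cos(pitch),np.sin(yaw)*np.cos(pitch),np.sin(pitch)]);y=np.array([-np.sin(yaw),np.cos(yaw),0]);z=np.cross(x,y)
    G=np.array(lip)+(gx-.055)*x+.045*z
    return G-pz*z, np.stack([flip*x,-flip*y,-z],1)
E
python3 fit.py
cat > plan.py <<'E'
from fit import *
B=np.array([.548,-.304,0]);ya=.19;u=np.array([np.cos(ya),np.sin(ya),0])
q=ctrl.get_state()["qpos"]
D=np.array([.561,.284,0])
steps=[("regrasp",np.array([.608,.0086,0]),0,0),("lift",np.array([.608,-.03,.15]),0,.3),("prebin",B-.06*u+[0,0,.12],ya,-.5),("in",B-.045*u+[0,0,.008],ya,-.5),("push",B+.068*u+[0,0,.008],ya,-.5),("flat",B+.068*u+[0,0,.008],ya,0),("up",B+.066*u+[0,0,.03],ya,.4),("lift",B+.03*u+[0,0,.22],ya,.4),("mid",np.array([.62,0,.25]),.8,.4)]
for hd in (1.2,1.57,1.9):
    h=np.array([np.cos(hd),np.sin(hd),0])
    steps+=[(f"over{hd}",D+.0*h+[0,0,.2],hd,.35),(f"d0{hd}",D-.0*h+[0,0,.15],hd,-.3),(f"dump{hd}",D+.01*h+[0,0,.1],hd,-1.0),(f"dump2{hd}",D+.02*h+[0,0,.08],hd,-1.25)]
for fl in (1,):
    qq=q.copy()
    for n,l,y,p in steps:
        pos,M=scoop(l,y,p,flip=fl); best=ik(pos,M,qq)
        if best[1]>1e-2:
            c=[ik(pos,M,qq+np.random.default_rng(i).normal(0,.7,6)) for i in range(15)]; best=min(c,key=lambda a:a[1])
        qq=best[0] if best[1]<1e-2 else qq; print(n,pos.round(3),best[0].round(2),best[1].round(4))
E
python3 plan.py
```

```text
[1 1 1 1 1 1] [0.2323 0.0031 0.4456 0.5699 0.0287 0.2358 1.5708] 0.10052332124787956
regrasp [0.453 0.009 0.026] [0.02 0.13 2.2  0.   0.81 1.59] 0.0
lift [ 0.452 -0.03   0.129] [-0.08 -0.22  2.32  0.03  0.74  1.47] 0.0
prebin [ 0.368 -0.339  0.217] [-0.59  0.13  1.84 -0.34  1.54  0.87] 0.0
in [ 0.382 -0.336  0.105] [-0.57  0.29  1.88 -0.34  1.36  0.95] 0.0
push [ 0.493 -0.314  0.105] [-0.45  0.46  1.66 -0.29  1.44  1.03] 0.0
flat [ 0.463 -0.32   0.034] [-0.61  0.32  1.95 -0.    0.88  0.77] 0.0
up [ 0.463 -0.32  -0.006] [-0.74  0.32  2.09  0.62  0.57  0.15] 0.0
lift [ 0.427 -0.327  0.184] [-0.8  -0.05  2.07  0.42  0.93  0.36] 0.0
mid [ 0.513 -0.11   0.214] [-0.37 -0.08  2.05  0.43  1.05  0.21] 0.0
over1.2 [0.505 0.14  0.171] [ 0.14 -0.04  2.08  0.38  0.96  0.31] 0.0
d01.2 [0.51  0.153 0.221] [ 0.39  0.12  1.82 -0.22  1.42  0.81] 0.0
dump1.2 [0.542 0.236 0.244] [ 0.6   0.53  1.43 -0.56  2.02  0.95] 0.0
dump21.2 [0.559 0.28  0.235] [ 0.65  0.72  1.27 -0.68  2.23  0.92] 0.0
over1.57 [0.561 0.129 0.171] [ 0.09  0.14  1.89  0.39  1.11 -0.09] 0.0
d01.57 [0.561 0.144 0.221] [ 0.36  0.16  1.76 -0.29  1.33  0.45] 0.0
dump1.57 [0.561 0.232 0.244] [ 0.65  0.46  1.54 -0.76  1.82  0.73] 0.0
dump21.57 [0.561 0.28  0.235] [ 0.73  0.62  1.43 -0.89  2.    0.75] 0.0
over1.9 [0.611 0.138 0.171] [ 0.1   0.3   1.7   0.36  1.24 -0.37] 0.0
d01.9 [0.606 0.151 0.221] [ 0.36  0.21  1.71 -0.32  1.25  0.13] 0.0
dump1.9 [0.578 0.235 0.244] [ 0.69  0.37  1.65 -0.91  1.6   0.57] 0.0
dump21.9 [0.562 0.28  0.235] [ 0.79  0.5   1.6  -1.05  1.77  0.66] 0.0
```

Run:
```python
from fit import *
k=np.load("k.npy");r=res(k).reshape(-1,12);print(np.abs(r).max(1).round(4)); print(Q[:3].round(2))
k2=k.copy()
delta((.453,.0086,.20),tool((1,0,0),(0,0,-1)),name="above")
```

```text
[0.1005 0.0841 0.0843 0.0931 0.0929 0.0908 0.0873 0.074 ]
[[-1.47  0.29  1.58  0.    1.28 -0.15]
 [-0.96  0.09  1.94  0.43  1.77  0.55]
 [-0.7   0.12  2.15  0.57  1.46  0.62]]
above [ -1.47 -29.93  17.29] [-0.003 -0.098 -0.002] n 6.9
```

Run:
```python
from fit import *
k=np.load("k.npy");r=res(k).reshape(-1,12);print(r.round(3)[:3])
f=lambda k,sel=None:res(k)
C=lambda s6,s4,q:None
# shoulder-only check of rotation: find relative
for q,t in list(zip(Q,T))[:3]:
    A=Rz(q[0])@Ry(q[1]+q[2]); print(R.from_matrix(A.T@t).as_euler('ZYZ').round(3), q[3:].round(3))
```

```text
[[-0.101 -0.009  0.001 -0.     0.    -0.     0.     0.     0.     0.
   0.    -0.   ]
 [-0.084 -0.065 -0.002 -0.     0.     0.     0.     0.    -0.     0.
   0.    -0.   ]
 [-0.068 -0.084 -0.    -0.     0.    -0.     0.     0.    -0.     0.
   0.     0.   ]]
[0.    1.279 1.421] [ 0.     1.279 -0.15 ]
[0.427 1.773 2.118] [0.427 1.773 0.547]
[0.574 1.461 2.193] [0.574 1.461 0.622]
```

```bash
sed -i 's/h,a1,L2,L3,e3,d6,c6=k/h,a1,L2,L3,e3,d6,c6,b1=k/; s/A@\[a1,0,0\]/A@[a1,b1,0]/; s/\[.3,0,.4,.4,0,.2,c\]/[.3,0,.4,.4,0,.2,c,0]/' fit.py; python3 fit.py; python3 plan.py
```

```text
[1 1 1 1 1 1] [ 0.2403 -0.      0.443   0.5725  0.0206  0.2493  1.5708  0.1009] 3.174543961037557e-16
regrasp [0.453 0.009 0.026] [-0.21  0.09  2.24 -0.    0.82  1.37] 0.0
lift [ 0.452 -0.03   0.129] [-0.35 -0.28  2.36  0.14  0.78  1.13] 0.0
prebin [ 0.368 -0.339  0.217] [-0.75  0.12  1.86 -0.4   1.48  0.73] 0.0
in [ 0.382 -0.336  0.105] [-0.73  0.28  1.9  -0.41  1.31  0.82] 0.0
push [ 0.493 -0.314  0.105] [-0.6   0.45  1.67 -0.35  1.4   0.91] 0.0
flat [ 0.463 -0.32   0.034] [-0.79  0.29  1.97 -0.    0.88  0.59] 0.0
up [ 0.463 -0.32  -0.006] [-0.95  0.29  2.13  0.63  0.65 -0.06] 0.0
lift [ 0.427 -0.327  0.184] [-1.02 -0.09  2.11  0.44  1.02  0.15] 0.0
mid [ 0.513 -0.11   0.214] [-0.59 -0.12  2.08  0.43  1.14  0.  ] 0.0
over1.2 [0.505 0.14  0.171] [-0.09 -0.08  2.12  0.39  1.04  0.09] 0.0
d01.2 [0.51  0.153 0.221] [ 0.22  0.1   1.83 -0.25  1.38  0.66] 0.0
dump1.2 [0.542 0.236 0.244] [ 0.47  0.54  1.43 -0.64  1.95  0.85] 0.0
dump21.2 [0.559 0.28  0.235] [ 0.54  0.74  1.26 -0.78  2.15  0.83] 0.0
over1.57 [0.561 0.129 0.171] [-0.1   0.11  1.92  0.38  1.17 -0.26] 0.0
d01.57 [0.561 0.144 0.221] [ 0.2   0.15  1.78 -0.31  1.29  0.3 ] 0.0
dump1.57 [0.561 0.232 0.244] [ 0.53  0.46  1.55 -0.83  1.73  0.65] 0.0
dump21.57 [0.561 0.28  0.235] [ 0.61  0.63  1.43 -0.97  1.91  0.69] 0.0
over1.9 [0.611 0.138 0.171] [-0.07  0.28  1.73  0.34  1.29 -0.52] 0.0
d01.9 [0.606 0.151 0.221] [ 0.2   0.19  1.73 -0.32  1.2  -0.02] 0.0
dump1.9 [0.578 0.235 0.244] [ 0.55  0.37  1.67 -0.97  1.5   0.51] 0.0
dump21.9 [0.562 0.28  0.235] [ 0.66  0.5   1.61 -1.13  1.67  0.62] 0.0
```

```bash
python3 -m crank '[[0,-4.5,2,0,-0.05,0],[-0.5,-9,4,0,-0.1,0],[-1,-13.5,7,0,-0.1,0],[-1.5,-18,10,0,-0.1,0],[-1.5,-22.5,13,0,-0.1,0],[-1.5,-27,15.5,0,-0.1,0],[-1.5,-29.9,17.3,0,-0.1,0],[-1.5,-29.9,17.3,0,-0.1,0],[-1.5,-29.9,17.3,0,-0.1,0]]' 0.7|tail -5
python3 - <<'E'
from h import *
st()
p,d,c=grab("wrist"); P=pts(d,c); hs=cv2.cvtColor(p,cv2.COLOR_BGR2HSV)
m=(hs[...,0]<15)&(hs[...,1]>100)&(P[...,2]>.04)&(P[...,2]<.07)&(abs(P[...,1])<.1)&(P[...,0]<.52)
print("handle",m.sum(),cv2.minAreaRect((P[m][:,:2]*1000).astype(np.float32)),np.median(P[m],axis=0))
delta((.453,.0086,.026),tool((1,0,0),(0,0,-1)))
cv2.imwrite("pics/w3.png",p)
E
```

```text
eef_pos: [0.452, 0.0103, 0.1996]
tcp_rot: [1.0, 0.003, -0.001, -0.0]
contact_force: [0.3, -0.6, -0.1]
opening: 0.698
finger_force: 0.0
9.5 q [-0.2  -0.19  2.13 -0.    1.2   1.36] p [0.452  0.0103 0.1996] z [-0.002  0.    -1.   ] x [ 1.     0.005 -0.002] F [ 0.3 -0.6 -0.1] open 0.698 ff 0.0
handle 2071 ((457.6956787109375, 8.887534141540527), (89.80168914794922, 29.57413673400879), 0.02237194962799549) [0.46131449 0.00908634 0.05886205]
 [ 0.    0.04 17.48] [0.    0.    0.003] n 3.5
```

```bash
python3 -m crank '[[0.1,0,4,0,0,0],[0.3,0,8,0,0,0],[0.3,0,12,0,0,0],[0.3,0.1,15.5,0,0,0],[0.3,0.1,17.4,0,0,0],[0.3,0.1,17.4,0,0,0]]' 0.7|tail -5; python3 -m crank '[[0,0,0,0,0,0],[0,0,0,0,0,0],[0,0,0,0,0,0],[0,0,0,0,0,0],[0,0,0,0,0,0]]' 0 118|tail -5
python3 - <<'E'
from h import *
st()
E
python3 -m crank '[[0,0,-2,0,0,0],[0,0,-5,0,0,0],[0,0,-9,0,0,0],[0,0,-13,0,0,0],[0,0,-13,0,0,0],[0,0,-13,0,0,0]]'|tail -5;python3 - <<'E'
from h import *
st()
p,d,c=grab("wrist"); P=pts(d,c); cv2.imwrite("pics/w4.png",p)
p,d,c=grab("top"); P=pts(d,c)
m=(d>0)&(P[...,2]>.1)&(P[...,0]>.52)&(P[...,0]<.6)&(abs(P[...,1]-.01)<.03);print(m.sum(),np.polyfit(P[m][:,0],P[m][:,2],1),np.median(P[m][:,2]))
E
```

```text
eef_pos: [0.4548, 0.0063, 0.025]
tcp_rot: [1.0, -0.001, -0.002, -0.001]
contact_force: [0.2, -0.3, -0.5]
opening: 0.699
finger_force: 0.0
eef_pos: [0.4584, 0.0063, 0.0292]
tcp_rot: [1.0, -0.0, 0.002, 0.001]
contact_force: [-2.3, -2.0, 7.2]
opening: 0.324
finger_force: 116.0
10.65 q [-0.21  0.09  2.23 -0.    0.82  1.36] p [0.4584 0.0063 0.0292] z [ 0.005 -0.001 -1.   ] x [ 1.    -0.     0.005] F [-2.3 -2.   7.2] open 0.324 ff 116.0
eef_pos: [0.4566, 0.0069, 0.1578]
tcp_rot: [1.0, -0.0, 0.001, 0.0]
contact_force: [-0.4, 0.4, -3.0]
opening: 0.326
finger_force: 116.7
11.25 q [-0.21 -0.13  2.16  0.    1.11  1.36] p [0.4566 0.0069 0.1578] z [ 0.002 -0.    -1.   ] x [ 1.    -0.     0.002] F [-0.4  0.4 -3. ] open 0.326 ff 116.7
567 [-0.0156306   0.13642169] 0.12780657322837463
```

```bash
cat > sc.py <<'E'
from fit import *
B=np.array([.548,-.304,0]);ya=.19;u=np.array([np.cos(ya),np.sin(ya),0])
OFF=.0156
def tgt(lip,yaw,pitch):
    p,_=scoop(lip,yaw,pitch,gx=-.101,pz=.0125); return p,scoop(lip,yaw,pitch+OFF)[1]
def bl(x,z,pitch,y=0,yaw=ya): # lip in bin coords
    return tgt(B+x*u+y*np.array([-u[1],u[0],0])+[0,0,z],yaw,pitch)
def lipnow(s=None):
    s=s or ctrl.get_state();M=R.from_quat(s["tcp_rot"]).as_matrix();x=M[:,0];z=-M[:,2];pit=np.arcsin(x[2])-OFF
    x=x*np.cos(OFF)-z*np.sin(OFF); z=np.cross(x,-M[:,1]); l=s["eef_pos"]+.0125*z+.156*x-.045*z; d=l-B
    print("lip",l.round(4),"bin x,y",(d@u).round(4),(d@[-u[1],u[0],0]).round(4),"pitch",pit.round(3),"yaw",np.arctan2(x[1],x[0]).round(3)); return l
E
python3 - <<'E'
from sc import *
lipnow(); s=ctrl.get_state()
for n,a in dict(pre=bl(-.045,.13,-.5),down=bl(-.045,.0065,-.5)).items():
    delta(*a,s,n); print(ik(*a,s["qpos"])[0].round(2))
E
```

```text
lip [0.6102 0.0073 0.1196] bin x,y 0.1199 0.2939 pitch -0.019 yaw -0.0
pre [-7.04 34.26 -7.83] [-0.047 -0.48  -0.186] n 7.2
[-0.73  0.12  1.82 -0.38  1.51  0.73]
down [-7.   34.27  4.52] [-0.047 -0.48  -0.186] n 7.1
[-0.73  0.27  1.9  -0.4   1.31  0.82]
```

```bash
python3 -m crank '[[-0.5,3,-2.5,0,-0.05,-0.02],[-1.5,7,-4.5,0,-0.1,-0.04],[-2.5,11.5,-6,-0.01,-0.16,-0.06],[-3.5,16,-7,-0.02,-0.22,-0.08],[-4.5,20.5,-7.8,-0.02,-0.29,-0.11],[-5.5,25,-7.8,-0.03,-0.35,-0.13],[-6.3,29,-7.8,-0.04,-0.41,-0.16],[-7,32.5,-7.8,-0.045,-0.46,-0.18],[-7,34.3,-7.8,-0.047,-0.48,-0.186],[-7,34.3,-7.8,-0.047,-0.48,-0.186]]'|tail -3;  python3 -m crank '[[0,0,0,0,0,0],[0,0,0,0,0,0]]'|tail -3
python3 - <<'E'
from sc import *
st();lipnow(); s=ctrl.get_state()
for n,a in dict(pre=bl(-.045,.03,-.5),down=bl(-.045,.0065,-.5)).items(): delta(*a,s,n)
p,d,c=grab("wrist");cv2.imwrite("pics/w5.png",p)
q,d,c=grab("top");P=pts(d,c);cv2.imwrite("pics/w5.png",np.hstack([cv2.resize(p,(400,300)),cv2.resize(q[130:230,290:423],(400,300))]))
E
```

```text
contact_force: [0.4, 0.7, -2.3]
opening: 0.323
finger_force: 116.8
contact_force: [-0.5, -0.8, -1.8]
opening: 0.322
finger_force: 116.8
12.55 q [-0.73  0.12  1.82 -0.38  1.51  0.73] p [ 0.3865 -0.3348  0.2343] z [-0.454 -0.087 -0.886] x [ 0.87   0.168 -0.463] F [-0.5 -0.8 -1.8] open 0.322 ff 116.8
lip [ 0.5059 -0.3117  0.1314] bin x,y -0.0428 0.0004 pitch -0.497 yaw 0.191
pre [4.5  0.03 9.04] [ 0.    -0.003  0.001] n 2.0
down [ 5.59  0.03 11.12] [ 0.    -0.003  0.001] n 2.5
```

View pics/w5.png

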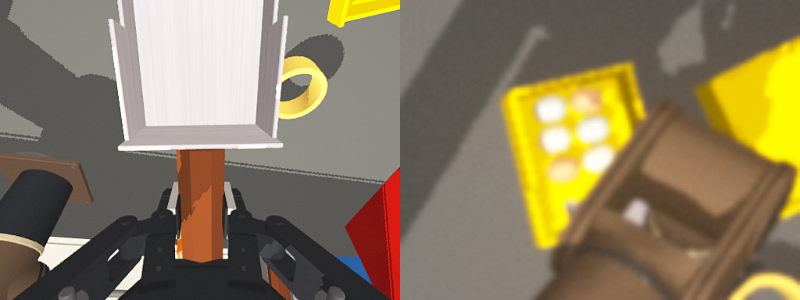

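Wrist view: the scoop is held straight, its handle at (200,195) between the pads, and it hides the bin behind it. Top view (right half): the six stones at (575,130) have not moved. Lowering now.

```bash
python3 -m crank '[[1.5,0,3,0,0,0],[3,0,6,0,0,0],[4.5,0,9,0,0,0],[5,0,10,0,0,0],[5.4,0,10.7,0,0,0],[5.6,0,11.1,0,0,0],[5.6,0,11.1,0,0,0]]'|tail -5
python3 - <<'E'
from sc import *
st();lipnow(); s=ctrl.get_state()
for x,p in [(-.02,-.4),(0,-.3),(.02,-.22),(.045,-.13),(.066,-.06)]: delta(*bl(x,.0065,p),s,str(x))
E
```

```text
eef_pos: [0.3853, -0.3369, 0.1115]
tcp_rot: [0.967, 0.092, -0.237, 0.024]
contact_force: [-0.2, -0.8, -1.9]
opening: 0.323
finger_force: 116.8
13.35 q [-0.74  0.27  1.89 -0.39  1.3   0.81] p [ 0.3853 -0.3369  0.1115] z [-0.453 -0.089 -0.887] x [ 0.871  0.166 -0.462] F [-0.2 -0.8 -1.9] open 0.323 ff 116.8
lip [ 0.5049 -0.3142  0.0087] bin x,y -0.0442 -0.0019 pitch -0.496 yaw 0.189
-0.02 [ 1.99 -0.17  0.58] [ 0.002  0.096 -0.001] n 0.6
0 [ 3.64 -0.17  1.24] [ 0.002  0.196 -0.001] n 1.3
0.02 [ 5.43 -0.17  1.59] [ 0.002  0.276 -0.001] n 1.8
0.045 [ 7.79 -0.18  1.86] [ 0.002  0.366 -0.001] n 2.4
0.066 [ 9.85 -0.18  1.99] [ 0.002  0.436 -0.001] n 2.9
```

```bash
python3 -m crank '[[1,-0.1,0.4,0,0.05,0],[2,-0.1,0.6,0,0.1,0],[2.8,-0.1,0.9,0,0.15,0],[3.6,-0.2,1.25,0,0.195,0],[4.5,-0.2,1.4,0,0.235,0],[5.4,-0.2,1.6,0,0.275,0]]'|tail -5
python3 - <<'E'
from sc import *
st();lipnow(); s=ctrl.get_state()
for x,p in [(.045,-.13),(.068,-.06),(.068,0)]: delta(*bl(x,.0065,p),s,str(x))
q,d,c=grab("scene");cv2.imwrite("pics/s6.png",cv2.resize(q[110:230,100:260],(800,600)))
E
```

```text
eef_pos: [0.4249, -0.3278, 0.073]
tcp_rot: [0.99, 0.094, -0.101, 0.011]
contact_force: [0.1, 0.1, -2.7]
opening: 0.32
finger_force: 116.8
13.95 q [-0.77  0.25  1.95 -0.19  1.07  0.72] p [ 0.4249 -0.3278  0.073 ] z [-0.198 -0.042 -0.979] x [ 0.962  0.184 -0.202] F [ 0.1  0.1 -2.7] open 0.32 ff 116.8
lip [ 0.5675 -0.3006  0.0073] bin x,y 0.0198 -0.0004 pitch -0.219 yaw 0.189
0.045 [ 2.24 -0.02  0.97] [ 0.003  0.089 -0.001] n 0.6
0.068 [ 4.38 -0.02  1.61] [ 0.003  0.159 -0.001] n 1.1
0.068 [ 4.35 -0.03  2.57] [ 0.003  0.219 -0.   ] n 1.5
```

```bash
python3 -m crank '[[0.8,0,0.4,0,0.03,0],[1.5,0,0.7,0,0.06,0],[2.2,0,1.05,0,0.09,0],[2.9,0,1.3,0,0.11,0],[3.5,0,1.5,0,0.13,0],[4,0,1.65,0,0.15,0],[4.3,0,1.7,0,0.16,0]]'|tail -5
python3 - <<'E'
from sc import *
st();lipnow(); s=ctrl.get_state()
for x,p in [(.069,-.06),(.069,0)]: delta(*bl(x,.0065,p),s,str(x))
q,d,c=grab("wrist")
q2,d,c=grab("scene");cv2.imwrite("pics/s6.png",np.hstack([cv2.resize(q[:200,130:390],(420,323)),cv2.resize(q2[130:230,110:240],(380,323))]))
E
```

```text
eef_pos: [0.4621, -0.3195, 0.0455]
tcp_rot: [0.995, 0.095, -0.023, 0.002]
contact_force: [-1.3, 0.2, -2.9]
opening: 0.328
finger_force: 116.7
14.7 q [-0.77  0.28  1.96 -0.05  0.93  0.64] p [ 0.4621 -0.3195  0.0455] z [-0.045 -0.009 -0.999] x [ 0.981  0.188 -0.046] F [-1.3  0.2 -2.9] open 0.328 ff 116.7
lip [ 0.6131 -0.2905  0.0035] bin x,y 0.0665 0.0009 pitch -0.061 yaw 0.19
0.069 [ 0.24  0.1  -0.29] [ 0.     0.001 -0.   ] n 0.1
0.069 [0.06 0.1  0.64] [ 0.     0.061 -0.   ] n 0.4
```

View pics/s6.png

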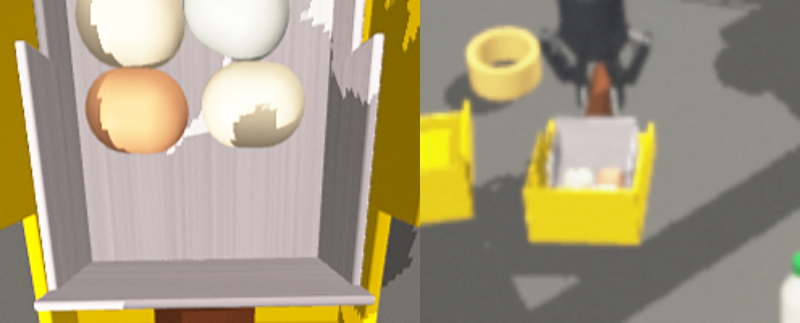

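The wrist view shows four stones on the scoop floor at (135,110), (250,105), (130,30) and (235,20), with the front row out of frame. Lifting beside the back wall while pitching up.

Run:
```python
from sc import *
s=ctrl.get_state()
for x,z,p in [(.067,.008,0),(.067,.03,.06),(.066,.055,.2),(.065,.08,.35),(.06,.13,.4),(.04,.2,.4)]:
    a=bl(x,z,p);delta(*a,s,str((x,z,p))); print(ik(*a,s["qpos"])[0].round(2))
```

```text
(0.067, 0.008, 0) [-0.14  0.09  0.52] [ 0.001  0.062 -0.   ] n 0.4
[-0.79  0.27  1.98  0.02  0.88  0.58]
(0.067, 0.03, 0.06) [-0.37  0.09 -0.73] [ 0.001  0.122 -0.   ] n 0.8
[-0.82  0.23  2.01  0.08  0.87  0.51]
(0.066, 0.055, 0.2) [-0.65  0.09 -0.99] [ 0.001  0.262 -0.   ] n 1.7
[-0.88  0.18  2.07  0.26  0.8   0.32]
(0.065, 0.08, 0.35) [-0.59  0.09 -1.11] [ 0.001  0.412 -0.   ] n 2.7
[-0.94  0.16  2.12  0.49  0.76  0.1 ]
(0.06, 0.13, 0.4) [-1.15  0.09 -5.31] [ 0.001  0.462 -0.   ] n 3.1
[-0.97  0.07  2.13  0.52  0.84  0.07]
(0.04, 0.2, 0.4) [ -3.47   0.1  -12.21] [ 0.001  0.462 -0.   ] n 3.1
[-1.01 -0.06  2.12  0.47  0.98  0.13]
```

```bash
python3 -m crank '[[-0.1,0,0.2,0,0.05,0],[-0.3,0,-0.5,0,0.09,0],[-0.4,0,-0.8,0,0.14,0],[-0.5,0,-0.9,0,0.2,0],[-0.6,0,-1,0,0.26,0],[-0.6,0,-1.1,0,0.33,0],[-0.6,0,-1.2,0,0.41,0],[-0.9,0,-3,0,0.44,0],[-1.15,0,-5.3,0,0.46,0],[-1.15,0,-5.3,0,0.46,0]]'|tail -5
python3 - <<'E'
from sc import *
st();lipnow(); s=ctrl.get_state()
a=bl(.03,.24,.42);delta(*a,s)
q,d,c=grab("wrist")
q2,d,c=grab("top");cv2.imwrite("pics/s7.png",np.hstack([cv2.resize(q[:250,100:420],(420,328)),cv2.resize(q2[130:230,290:406],(380,328))]))
E
```

```text
eef_pos: [0.4541, -0.3239, 0.1027]
tcp_rot: [0.974, 0.093, 0.206, -0.015]
contact_force: [0.9, -1.1, -2.5]
opening: 0.331
finger_force: 116.8
15.8 q [-0.97  0.07  2.13  0.52  0.83  0.08] p [ 0.4541 -0.3239  0.1027] z [ 0.399  0.068 -0.915] x [0.898 0.174 0.404] F [ 0.9 -1.1 -2.5] open 0.331 ff 116.8
lip [ 0.6076 -0.2943  0.1337] bin x,y 0.0603 -0.0018 pitch 0.401 yaw 0.192
 [  1.46  -0.09 -10.65] [0.008 0.019 0.002] n 2.2
```

View pics/s7.png

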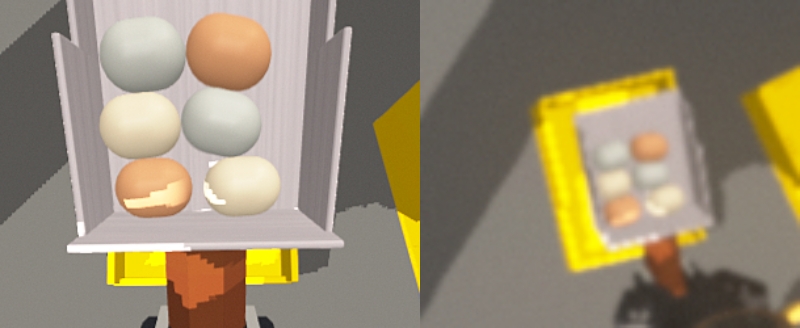

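All six stones lie in the scoop (left half, x 100–270, y 15–215), and the top view shows the bin empty. Carrying them to the drum.

```bash
cat > tr.py <<'E'
from sc import *
from scipy.interpolate import PchipInterpolator as PI
D=np.array([.561,.284,0]);hd=1.4;h=np.array([np.cos(hd),np.sin(hd),0])
def path(W,n,s=None,k=10):
    s=s or ctrl.get_state();W=np.array(W,float);f=PI(np.linspace(0,1,len(W)),W)
    qq=s["qpos"]
    for i in range(1,n+1):
        w=f(i/n);a=tgt(w[:3],w[3],w[4]);qn,e=ik(*a,qq)
        C=R.from_quat(s["tcp_rot"]).as_matrix();t=C.T@(a[0]-s["eef_pos"])*100;r=R.from_matrix(C.T@a[1]).as_rotvec()
        print([float(x) for x in np.r_[t.round(1),r.round(2)]],"dq",np.abs(qn-qq).max().round(2),"err" if e>1e-3 else ""); qq=qn
        if i==k: break
    print(qq.round(2))
E
python3 - <<'E'
from tr import *
l=lipnow()
path([[*l,.19,.4],[.6,-.27,.25,.22,.42],[.62,-.1,.26,.6,.42],[.6,.09,.25,1.05,.42],[*(D-.025*h+[0,0,.2]),1.4,.4]],24)
E
```

```text
lip [ 0.6067 -0.2923  0.1303] bin x,y 0.0599 0.0004 pitch 0.398 yaw 0.191
[0.9, -0.1, -2.6, 0.0, 0.01, 0.0] dq 0.05 
[1.8, -0.3, -5.1, 0.0, 0.01, -0.0] dq 0.05 
[2.7, -0.6, -7.2, 0.01, 0.02, -0.01] dq 0.04 
[3.5, -0.9, -8.9, 0.01, 0.02, -0.01] dq 0.04 
[4.1, -1.3, -10.1, 0.01, 0.02, -0.02] dq 0.03 
[4.5, -1.8, -10.7, 0.02, 0.02, -0.03] dq 0.01 
[5.0, -2.7, -10.8, 0.03, 0.02, -0.05] dq 0.01 
[5.9, -4.1, -10.7, 0.05, 0.02, -0.1] dq 0.03 
[7.1, -6.0, -10.4, 0.08, 0.02, -0.16] dq 0.04 
[8.4, -8.1, -10.0, 0.11, 0.02, -0.23] dq 0.04 
[-0.85 -0.15  2.09  0.47  1.12  0.08]
```

```bash
python3 -m crank '[[0.9,-0.1,-2.6,0,0.01,0],[1.8,-0.3,-5.1,0,0.01,0],[2.7,-0.6,-7.2,0.01,0.02,-0.01],[3.5,-0.9,-8.9,0.01,0.02,-0.01],[4.1,-1.3,-10.1,0.01,0.02,-0.02],[4.5,-1.8,-10.7,0.02,0.02,-0.03],[5,-2.7,-10.8,0.03,0.02,-0.05],[5.9,-4.1,-10.7,0.05,0.02,-0.1],[7.1,-6,-10.4,0.08,0.02,-0.16],[8.4,-8.1,-10,0.11,0.02,-0.23]]'|tail -5
python3 - <<'E'
from tr import *
l=lipnow();y=.43
path([[*l,y,.42],[.62,-.08,.26,.7,.42],[.6,.09,.25,1.05,.42],[*(D-.025*h+[0,0,.2]),1.4,.4]],18)
E
```

```text
eef_pos: [0.4739, -0.2329, 0.2235]
tcp_rot: [0.952, 0.217, 0.209, -0.051]
contact_force: [0.0, -0.4, -3.4]
opening: 0.323
finger_force: 117.2
lip [ 0.6142 -0.1655  0.2572] bin x,y 0.0912 0.1235 pitch 0.418 yaw 0.447
[0.6, -0.3, 0.2, 0.0, 0.0, -0.02] dq 0.01 
[1.2, -0.7, 0.4, 0.02, 0.0, -0.06] dq 0.03 
[1.9, -1.2, 0.7, 0.04, 0.0, -0.1] dq 0.03 
[2.7, -1.8, 1.0, 0.06, 0.0, -0.14] dq 0.02 
[3.5, -2.7, 1.4, 0.08, 0.0, -0.18] dq 0.02 
[4.4, -3.6, 1.8, 0.1, 0.0, -0.23] dq 0.02 
[5.4, -4.8, 2.3, 0.12, 0.0, -0.28] dq 0.03 
[6.4, -6.4, 2.9, 0.15, 0.0, -0.33] dq 0.04 
[7.6, -8.4, 3.6, 0.17, 0.0, -0.38] dq 0.04 
[8.7, -10.5, 4.4, 0.2, 0.0, -0.44] dq 0.05 
[-0.59 -0.1   2.06  0.47  1.2  -0.12]
```

```bash
python3 -m crank '[[0.6,-0.3,0.2,0,0,-0.02],[1.2,-0.7,0.4,0.02,0,-0.06],[1.9,-1.2,0.7,0.04,0,-0.1],[2.7,-1.8,1,0.06,0,-0.14],[3.5,-2.7,1.4,0.08,0,-0.18],[4.4,-3.6,1.8,0.1,0,-0.23],[5.4,-4.8,2.3,0.12,0,-0.28],[6.4,-6.4,2.9,0.15,0,-0.33],[7.6,-8.4,3.6,0.17,0,-0.38],[8.7,-10.5,4.4,0.2,0,-0.44]]'|tail -5
python3 - <<'E'
from tr import *
l=lipnow();y=.92
path([[*l,y,.42],[.6,.1,.25,1.05,.42],[*(D-.025*h+[0,0,.2]),1.4,.4]],10)
E
```

```text
eef_pos: [0.517, -0.0969, 0.222]
tcp_rot: [0.872, 0.439, 0.193, -0.097]
contact_force: [1.1, 0.6, -2.8]
opening: 0.327
finger_force: 117.2
lip [0.6098 0.0281 0.256 ] bin x,y 0.1234 0.3145 pitch 0.42 yaw 0.932
[0.5, -0.5, 0.3, -0.0, -0.0, 0.0] dq 0.01 
[1.3, -1.1, 0.7, 0.01, -0.0, -0.02] dq 0.02 
[2.2, -1.7, 1.3, 0.02, -0.0, -0.04] dq 0.02 
[3.3, -2.4, 2.0, 0.03, -0.0, -0.07] dq 0.03 
[4.5, -3.2, 2.8, 0.05, -0.0, -0.11] dq 0.03 
[5.9, -4.3, 3.8, 0.07, -0.0, -0.15] dq 0.04 
[7.4, -5.6, 5.4, 0.09, -0.0, -0.2] dq 0.05 
[9.1, -7.2, 7.3, 0.12, -0.01, -0.27] dq 0.06 
[11.0, -9.0, 9.5, 0.16, -0.01, -0.34] dq 0.07 
[13.2, -11.0, 12.0, 0.19, -0.02, -0.43] dq 0.07 
[-0.19  0.02  2.04  0.46  1.13 -0.22]
```

```bash
python3 -m crank '[[0.8,-0.7,0.5,0,0,-0.01],[2.2,-1.7,1.3,0.02,0,-0.04],[4,-2.9,2.5,0.04,0,-0.09],[5.9,-4.3,3.8,0.07,0,-0.15],[7.8,-6,5.8,0.1,0,-0.22],[9.5,-7.5,7.7,0.13,-0.01,-0.28],[11.2,-9.2,9.7,0.16,-0.01,-0.35],[12.5,-10.4,11.2,0.18,-0.02,-0.4],[13.2,-11,12,0.19,-0.02,-0.43],[13.2,-11,12,0.19,-0.02,-0.43]]'|tail -5
python3 - <<'E'
from tr import *
l=lipnow();y=1.4
a=D-.025*h
path([[*l,y,.4],[*(a+[0,0,.16]),1.4,.1],[*(a+[0,0,.125]),1.4,-.25],[*(a+[0,0,.1]),1.4,-.6]],10)
q,d,c=grab("top");P=pts(d,c);cv2.imwrite("pics/s8.png",cv2.resize(q[110:240,110:283],(798,600)))
E
```

```text
eef_pos: [0.5303, 0.1052, 0.1681]
tcp_rot: [0.748, 0.631, 0.158, -0.131]
contact_force: [-0.5, -0.4, -5.1]
opening: 0.323
finger_force: 117.2
lip [0.5568 0.2594 0.1987] bin x,y 0.115 0.5516 pitch 0.399 yaw 1.401
[-0.1, -0.0, -0.2, 0.0, -0.08, 0.0] dq 0.09 
[-0.1, -0.0, -0.5, 0.0, -0.17, 0.0] dq 0.1 
[0.1, -0.0, -0.8, 0.0, -0.27, 0.0] dq 0.11 
[0.4, -0.0, -1.1, 0.0, -0.37, 0.0] dq 0.11 
[1.0, -0.0, -1.4, 0.0, -0.47, 0.0] dq 0.11 
[1.7, -0.0, -1.7, 0.0, -0.58, 0.0] dq 0.11 
[2.6, -0.0, -2.0, 0.0, -0.68, 0.0] dq 0.1 
[3.7, -0.0, -2.2, 0.0, -0.79, 0.0] dq 0.09 
[4.8, -0.0, -2.4, 0.0, -0.89, -0.0] dq 0.08 
[6.1, 0.0, -2.4, 0.0, -1.0, -0.0] dq 0.07 
[ 0.31  0.24  1.74 -0.51  1.47  0.62]
```

View pics/s8.png

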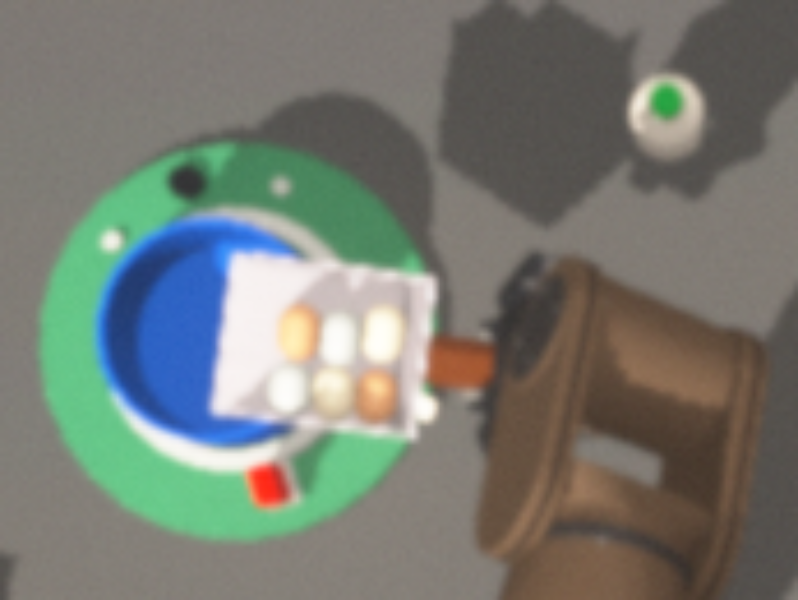

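The top view shows all six stones in the scoop and its lip, at (220,330), inside the drum's outline. Tipping.

```bash
python3 -m crank '[[-0.1,0,-0.2,0,-0.08,0],[-0.1,0,-0.5,0,-0.17,0],[0.1,0,-0.8,0,-0.27,0],[0.4,0,-1.1,0,-0.37,0],[1,0,-1.4,0,-0.47,0],[1.7,0,-1.7,0,-0.58,0],[2.6,0,-2,0,-0.68,0],[3.7,0,-2.2,0,-0.79,0],[4.8,0,-2.4,0,-0.89,0],[6.1,0,-2.4,0,-1,0]]'|tail -5
python3 - <<'E'
from tr import *
l=lipnow()
path([[*l,1.4,-.6],[*(D-.01*h+[0,0,.1]),1.4,-.8],[*(D+[0,0,.1]),1.4,-1.05]],5)
E
```

```text
eef_pos: [0.5395, 0.1493, 0.2173]
tcp_rot: [0.735, 0.614, -0.219, 0.188]
contact_force: [-0.4, 0.3, -2.4]
opening: 0.322
finger_force: 117.4
lip [0.5597 0.2577 0.1022] bin x,y 0.1175 0.5494 pitch -0.602 yaw 1.389
[1.0, -0.0, -1.4, 0.0, -0.07, -0.01] dq 0.07 
[2.0, -0.1, -2.9, 0.0, -0.15, -0.01] dq 0.07 
[3.0, -0.2, -4.5, 0.0, -0.24, -0.01] dq 0.08 
[4.1, -0.2, -6.1, 0.0, -0.34, -0.01] dq 0.09 
[5.4, -0.2, -7.7, 0.0, -0.45, -0.01] dq 0.09 
[ 0.51  0.51  1.47 -0.77  1.87  0.73]
```

```bash
python3 -m crank '[[1,0,-1.4,0,-0.07,0],[2,0,-2.9,0,-0.15,0],[3,-0.1,-4.5,0,-0.24,0],[4.1,-0.1,-6.1,0,-0.34,0],[5.4,-0.1,-7.7,0,-0.45,0],[5.4,-0.1,-7.7,0,-0.45,0],[5.4,-0.1,-7.7,0,-0.45,0]]'|tail -5
python3 - <<'E'
from tr import *
l=lipnow()
# back out: raise, level, to right of drum
path([[*l,1.4,-1.05],[*(D-.02*h+[0,0,.2]),1.4,-.7],[.56,.18,.22,1.1,-.2],[.58,.03,.2,.6,-.02]],16)
q,d,c=grab("wrist")
q2,d,c=grab("scene");cv2.imwrite("pics/s9.png",np.hstack([cv2.resize(q,(437,328)),cv2.resize(q2[140:270,270:400],(328,328))]))
E
```

```text
eef_pos: [0.5529, 0.236, 0.249]
tcp_rot: [0.667, 0.558, -0.377, 0.319]
contact_force: [-0.1, -0.1, -2.3]
opening: 0.324
finger_force: 117.5
lip [0.562  0.2848 0.0976] bin x,y 0.1249 0.5755 pitch -1.049 yaw 1.391
[-2.5, -0.0, -0.4, -0.0, 0.05, -0.0] dq 0.06 
[-4.8, -0.1, -0.5, -0.0, 0.11, -0.0] dq 0.06 
[-6.9, -0.1, -0.2, -0.0, 0.18, -0.0] dq 0.06 
[-8.7, -0.1, 0.5, -0.0, 0.25, -0.0] dq 0.06 
[-9.9, -0.0, 1.6, -0.0, 0.32, -0.0] dq 0.05 
[-10.6, 0.0, 3.2, 0.01, 0.41, 0.0] dq 0.06 
[-11.3, -0.2, 5.5, 0.03, 0.51, 0.03] dq 0.08 
[-11.9, -0.6, 8.2, 0.07, 0.62, 0.07] dq 0.09 
[-12.3, -1.4, 10.9, 0.11, 0.72, 0.14] dq 0.09 
[-12.6, -2.1, 13.4, 0.15, 0.8, 0.2] dq 0.08 
[ 0.02 -0.06  1.86 -0.2   1.44  0.48]
```

View pics/s9.png

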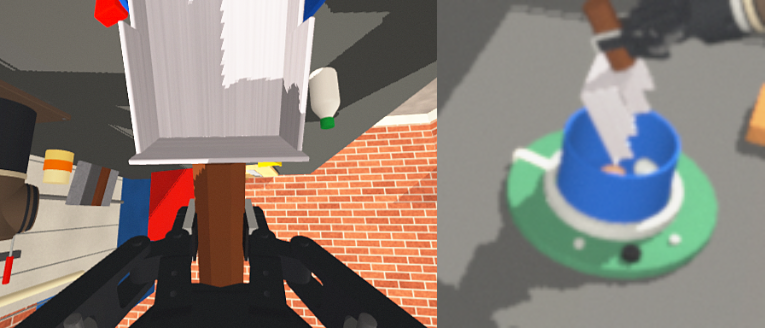

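The scoop is empty and the stones lie in the drum (625,170). Backing out and setting the scoop down at y≈-0.08.

```bash
python3 -m crank '[[-2.5,0,-0.4,0,0.05,0],[-4.8,0,-0.5,0,0.11,0],[-6.9,0,-0.2,0,0.18,0],[-8.7,0,0.5,0,0.25,0],[-9.9,0,1.6,0,0.32,0],[-10.6,0,3.2,0.01,0.41,0],[-11.3,-0.2,5.5,0.03,0.51,0.03],[-11.9,-0.6,8.2,0.07,0.62,0.07],[-12.3,-1.4,10.9,0.11,0.72,0.14],[-12.6,-2.1,13.4,0.15,0.8,0.2]]'|tail -5
python3 - <<'E'
from tr import *
l=lipnow()
path([[*l,1.02,-.17],[.6,.05,.18,.5,0],[.602,-.08,.12,0,0]],10)
E
```

```text
eef_pos: [0.4998, 0.0606, 0.2913]
tcp_rot: [0.834, 0.54, -0.093, 0.063]
contact_force: [-0.6, -0.0, -2.3]
opening: 0.326
finger_force: 117.4
lip [0.5589 0.1915 0.2224] bin x,y 0.1043 0.4845 pitch -0.242 yaw 1.148
[-1.9, -1.2, 3.0, 0.04, 0.12, 0.23] dq 0.12 
[-3.4, -0.6, 4.9, 0.05, 0.17, 0.34] dq 0.06 
[-4.8, -0.2, 6.7, 0.06, 0.2, 0.44] dq 0.06 
[-6.1, 0.1, 8.3, 0.06, 0.23, 0.54] dq 0.05 
[-7.3, 0.1, 9.8, 0.07, 0.23, 0.65] dq 0.06 
[-8.4, 0.1, 11.1, 0.08, 0.23, 0.75] dq 0.07 
[-9.4, 0.1, 12.5, 0.09, 0.22, 0.85] dq 0.07 
[-10.2, 0.2, 13.9, 0.1, 0.22, 0.95] dq 0.07 
[-10.9, 0.5, 15.4, 0.12, 0.22, 1.05] dq 0.08 
[-11.5, 0.8, 16.9, 0.13, 0.21, 1.14] dq 0.08 
[-0.41 -0.14  2.18  0.01  1.09  1.16]
```

```bash
python3 -m crank '[[-1.9,-1.2,2.5,0.03,0.1,0.14],[-3.4,-0.6,4.9,0.05,0.15,0.28],[-4.8,-0.2,6.7,0.06,0.19,0.41],[-6.1,0.1,8.3,0.06,0.22,0.53],[-7.3,0.1,9.8,0.07,0.23,0.65],[-8.4,0.1,11.1,0.08,0.23,0.75],[-9.4,0.1,12.5,0.09,0.22,0.85],[-10.2,0.2,13.9,0.1,0.22,0.95],[-10.9,0.5,15.4,0.12,0.22,1.05],[-11.5,0.8,16.9,0.13,0.21,1.14]]'|tail -5; python3 -m crank '[[0,0,0,0,0,0],[0,0,0,0,0,0]]'|tail -5
python3 - <<'E'
from tr import *
st();l=lipnow()
p,d,c=grab("top"); P=pts(d,c)
M=(d>0)&(P[...,2]>.08)
m=M&(P[...,0]>.51)&(P[...,0]<.59)&(abs(P[...,1]+.08)<.03);A=np.c_[P[m][:,:2],np.ones(m.sum())];print(m.sum(),np.linalg.lstsq(A,P[m][:,2],rcond=None)[0].round(4),np.median(P[m][:,2]))
path([[*l,0,0],[.602,-.08,.0,0,0]],1)
E
```

```text
eef_pos: [0.4463, -0.0798, 0.1522]
tcp_rot: [1.0, 0.002, 0.004, 0.001]
contact_force: [0.5, 0.2, -2.2]
opening: 0.325
finger_force: 117.5
eef_pos: [0.4468, -0.0787, 0.1522]
tcp_rot: [1.0, 0.005, 0.003, -0.0]
contact_force: [0.6, 0.5, -1.1]
opening: 0.327
finger_force: 117.2
22.95 q [-0.4  -0.14  2.18  0.    1.09  1.16] p [ 0.4468 -0.0787  0.1522] z [ 0.007  0.    -1.   ] x [1.    0.01  0.007] F [ 0.6  0.5 -1.1] open 0.327 ff 117.2
lip [ 0.6025 -0.0771  0.1183] bin x,y 0.0964 0.2125 pitch -0.009 yaw 0.01
570 [-0.0068 -0.0097  0.1273] 0.12436642170124768
[-0.2, 0.1, 12.0, 0.0, 0.01, 0.01] dq 0.28 
[-0.41  0.06  2.25  0.01  0.82  1.16]
```

```bash
python3 -m crank '[[0,0,3,0,0,0],[0,0,6,0,0,0],[0,0,9,0,0,0],[0,0,10.8,0,0.01,0],[0,0,11.6,0,0.01,0],[0,0,12,0,0.01,0],[0,0,12.1,0,0.01,0],[0,0,12.1,0,0.01,0]]'|tail -5; python3 -m crank '[[0,0,0,0,0,0],[0,0,0,0,0,0],[0,0,0,0,0,0],[0,0,0,0,0,0],[0,0,0,0,0,0]]' 0.7|tail -5; python3 -m crank '[[0,0,-2,0,0,0],[0,0,-6,0,0,0],[0,0,-10,0,0,0],[0,0,-14,0,0,0],[0,0,-18,0,0,0],[0,0,-18,0,0,0]]'|tail -5
cat > lev.py <<'E'
from h import *
p,d,c=grab("top"); P=pts(d,c);hs=cv2.cvtColor(p,cv2.COLOR_BGR2HSV);H,S,V=cv2.split(hs)
red=((H<6)|(H>174))&(S>150)&(P[...,2]>.05)&(P[...,2]<.11)&(P[...,0]>.42)&(P[...,0]<.6)&(P[...,1]>.12)&(P[...,1]<.3)
top=red&(P[...,2]>.08)
def ray(u,v,h):
    K,o,M=c;r=M@np.array([(u-K[0,2])/K[0,0],(v-K[1,2])/K[1,1],1]);return o+r*(h-o[2])/r[2]
v,u=np.nonzero(top);L=ray(u.mean(),v.mean(),.092);D=np.array([.561,.284])
print("lever top",L.round(4),"r",np.linalg.norm(L[:2]-D).round(4),"ang",np.degrees(np.arctan2(*(L[:2]-D)[::-1]))%360)
w=(S<60)&(V>150)&(P[...,2]<.025)&(P[...,2]>.005)&(np.hypot(P[...,0]-D[0],P[...,1]-D[1])>.09)&(np.hypot(P[...,0]-D[0],P[...,1]-D[1])<.134)&(P[...,0]<.56)
v,u=np.nonzero(w);pp=np.array([ray(a,b,.016)[:2] for a,b in zip(u,v)]);an=np.degrees(np.arctan2(pp[:,1]-D[1],pp[:,0]-D[0]))%360
print("mark",pp.mean(0).round(4),"ang med",np.median(an),an.min(),an.max(),len(an))
v,u=np.nonzero((P[...,2]>.1)&(P[...,2]<.12)&(H>100)&(H<130)&(S>120)&(abs(P[...,0]-.56)<.1)&(abs(P[...,1]-.284)<.1))
r=np.array([ray(a,b,.11)[:2] for a,b in zip(u,v)],np.float32);print("drum",cv2.minEnclosingCircle(r*1000))
E
python3 - <<'E'
from lev import *
st()
m=(d>0)&(P[...,0]>.52)&(P[...,0]<.59)&(abs(P[...,1]+.08)<.03);A=np.c_[P[m][:,:2],np.ones(m.sum())];print("scoop base",np.linalg.lstsq(A,P[m][:,2],rcond=None)[0].round(4),np.median(P[m][:,2]))
cv2.imwrite("pics/s10.png",p)
E
```

```text
eef_pos: [0.4491, -0.0785, 0.0316]
tcp_rot: [1.0, 0.005, 0.009, 0.0]
contact_force: [0.1, -0.3, -1.5]
opening: 0.328
finger_force: 117.3
eef_pos: [0.4482, -0.0782, 0.0306]
tcp_rot: [1.0, 0.005, 0.008, -0.0]
contact_force: [0.7, 0.0, -1.0]
opening: 0.7
finger_force: 0.0
eef_pos: [0.4485, -0.0796, 0.2174]
tcp_rot: [1.0, 0.005, 0.014, 0.002]
contact_force: [0.5, -0.8, 0.1]
opening: 0.694
finger_force: 0.0
lever top [0.4609 0.2534 0.092 ] r 0.1047 ang 196.9849815437327
mark [0.513  0.2028] ang med 246.8405087996899 116.4881600972248 253.41051511240926 107
drum ((559.5238037109375, 283.4035339355469), 72.2757568359375)
24.95 q [-0.4  -0.22  2.13  0.01  1.21  1.16] p [ 0.447 -0.079  0.214] z [ 0.023 -0.003 -1.   ] x [1.    0.01  0.023] F [-0.2 -0.9  0.1] open 0.698 ff 0.0
scoop base [-0.0069  0.0056  0.0069] 0.002722284239797146
```

```bash
cat > arc.py <<'E'
from fit import *
D=np.array([.5600,.2837])
def at(th,z=.062,r=.103):
    e=np.array([np.cos(th),np.sin(th),0]);return np.r_[D,z]+r*e,tool(-e,(0,0,-1))
E
python3 - <<'E'
from arc import *
z=np.load("top0.npz");p=z['p'];K,o,M=z['K'],z['o'],z['M'];H,S,V=cv2.split(cv2.cvtColor(p,cv2.COLOR_BGR2HSV))
w=np.zeros(S.shape,bool);w[186:206,186:212]=1;w&=(S<70)&(V>140)
v,u=np.nonzero(w);r=np.stack([(u-K[0,2])/K[0,0],(v-K[1,2])/K[1,1],np.ones(len(u))],1)@M.T;q=(o+r*((.016-o[2])/r[:,2])[:,None])[:,:2]-D
rr=np.hypot(*q.T);an=np.degrees(np.arctan2(q[:,1],q[:,0]))%360
for a in (.09,.1,.11,.12): k=abs(rr-a)<.006;print(a,k.sum(),an[k].mean().round(1))
L=np.array([.4609,.2534])-D;t0=np.arctan2(L[1],L[0])+2*np.pi;print("lever",np.degrees(t0))
s=ctrl.get_state()
a=at(t0,.17);delta(*a,s,"hover");print(ik(*a,s["qpos"])[0].round(2));a=at(t0);delta(*a,s,"grip");qq=ik(*a,s["qpos"]);print(qq[0].round(2),qq[1]);a=at(np.radians(248));qq=ik(*a,qq[0]);print(qq[0].round(2),qq[1])
E
```

```text
0.09 33 250.3
0.1 26 248.6
0.11 26 248.6
0.12 26 248.7
lever 197.00110477708668
hover [  1.67 -33.25   4.35] [ 0.006 -0.023 -0.287] n 6.7
[0.31 0.02 1.99 0.   1.13 1.58]
grip [  1.42 -33.28  15.14] [ 0.006 -0.023 -0.287] n 7.3
[0.31 0.17 2.06 0.   0.91 1.58] 3.212311682261391e-09
[ 0.16  0.23  1.99 -0.    0.93  0.55] 6.51972691162121e-12
```

```bash
python3 -m crank '[[0.2,-4.8,0,0,-0.02,-0.04],[0.5,-9.6,0,0,-0.02,-0.09],[0.8,-14.4,0.5,0,-0.02,-0.13],[1,-19.2,1,0,-0.02,-0.17],[1.2,-24,2,0,-0.02,-0.21],[1.5,-28.5,3,0,-0.02,-0.25],[1.7,-32,4,0,-0.02,-0.28],[1.7,-33.2,4.3,0,-0.02,-0.29],[1.7,-33.2,4.3,0,-0.02,-0.29]]' 0.6 60|tail -5
python3 - <<'E'
from arc import *
s=st();delta(*at(np.radians(197)),s,"grip")
p,d,c=grab("wrist");P=pts(d,c);H,S,V=cv2.split(cv2.cvtColor(p,cv2.COLOR_BGR2HSV))
m=((H<6)|(H>174))&(S>150)&(P[...,2]>.08)&(P[...,2]<.1)&(abs(P[...,0]-.46)<.05)&(abs(P[...,1]-.25)<.05)
q=P[m];print(m.sum(),np.median(q,axis=0),cv2.minAreaRect((q[:,:2]*1000).astype(np.float32)))
E
```

```text
eef_pos: [0.4581, 0.2546, 0.1653]
tcp_rot: [0.989, 0.151, -0.004, 0.002]
contact_force: [-1.0, -0.6, -1.0]
opening: 0.596
finger_force: 0.0
25.85 q [ 0.31  0.02  2.   -0.    1.13  1.58] p [0.4581 0.2546 0.1653] z [-0.008 -0.004 -1.   ] x [ 0.955  0.298 -0.009] F [-1.  -0.6 -1. ] open 0.596 ff 0.0
grip [ 0.39  0.18 10.33] [0.002 0.009 0.006] n 2.1
470 [0.46703877 0.25662269 0.09177029] ((465.47967529296875, 256.11358642578125), (25.68578338623047, 13.04705810546875), 16.815174102783203)
```

```bash
sed -i 's/D=np.array(\[.5600,.2837\])/D=np.array([.5625,.2852])/' arc.py
python3 - <<'E'
from arc import *
delta(*at(np.radians(196.9)))
E
```

```text
[ 0.63 -0.02 10.42] [0.002 0.007 0.006] n 2.1
```

```bash
python3 -m crank '[[0.3,0,3,0,0,0],[0.6,0,6,0,0,0],[0.6,0,8.5,0,0,0],[0.6,0,10,0,0,0],[0.6,0,10.4,0,0,0],[0.6,0,10.4,0,0,0]]'|tail -5; python3 -m crank '[[0,0,0,0,0,0],[0,0,0,0,0,0],[0,0,0,0,0,0],[0,0,0,0,0,0],[0,0,0,0,0,0]]' 0 60|tail -5
python3 - <<'E'
from arc import *
s=st();C=R.from_quat(s["tcp_rot"]).as_matrix();b=s["eef_pos"];r0=np.linalg.norm(b[:2]-D);t0=np.arctan2(*(b[:2]-D)[::-1]);print(r0,np.degrees(t0)%360)
for i in range(1,11):
    a=i*np.radians(51.7)/10; Z=Rz(a); n=np.r_[D,b[2]]+Z@(b-np.r_[D,b[2]]);print(np.round(C.T@(n-b)*100,1),np.round(R.from_matrix(C.T@Z@C).as_rotvec(),2))
E
```

```text
eef_pos: [0.4652, 0.2547, 0.0638]
tcp_rot: [0.989, 0.149, -0.002, 0.001]
contact_force: [-0.2, -0.6, -0.6]
opening: 0.601
finger_force: 0.0
eef_pos: [0.466, 0.2556, 0.0653]
tcp_rot: [0.989, 0.149, -0.001, 0.001]
contact_force: [-0.8, -2.4, 6.2]
opening: 0.151
finger_force: 59.6
27.0 q [ 0.31  0.18  2.04 -0.    0.93  1.58] p [0.466  0.2556 0.0653] z [-0.001 -0.002 -1.   ] x [ 0.956  0.294 -0.002] F [-0.8 -2.4  6.2] open 0.151 ff 59.6
0.10095786990576765 197.05655013855693
[0.  0.9 0. ] [-0.    0.   -0.09]
[0.2 1.8 0. ] [-0.    0.   -0.18]
[0.4 2.7 0. ] [-0.    0.   -0.27]
[0.6 3.6 0. ] [-0.    0.   -0.36]
[1.  4.4 0. ] [-0.    0.   -0.45]
[1.4 5.2 0. ] [-0.    0.   -0.54]
[1.9 6.  0. ] [-0.    0.   -0.63]
[2.5 6.7 0. ] [-0.    0.   -0.72]
[3.1 7.3 0. ] [-0.    0.   -0.81]
[3.8 7.9 0. ] [-0.   0.  -0.9]
```

```bash
python3 -m crank '[[0,0.9,0,0,0,-0.09],[0.2,1.8,0,0,0,-0.18],[0.4,2.7,0,0,0,-0.27],[0.6,3.6,0,0,0,-0.36],[1,4.4,0,0,0,-0.45]]'|tail -5; python3 -m crank '[[0.1,0.9,0,0,0,-0.09],[0.2,1.8,0,0,0,-0.18],[0.4,2.7,0,0,0,-0.27],[0.6,3.6,0,0,0,-0.36],[1,4.4,0,0,0,-0.45],[1,4.4,0,0,0,-0.45],[1,4.4,0,0,0,-0.45]]'|tail -5
python3 - <<'E'
from arc import *
s=st();b=s["eef_pos"][:2]-D;print(np.degrees(np.arctan2(b[1],b[0]))%360)
E
```

```text
eef_pos: [0.4884, 0.2158, 0.0653]
tcp_rot: [0.93, 0.368, -0.002, 0.001]
contact_force: [-2.4, -4.5, 7.3]
opening: 0.152
finger_force: 59.7
eef_pos: [0.5262, 0.1899, 0.0653]
tcp_rot: [0.825, 0.565, -0.002, 0.002]
contact_force: [-1.7, -5.1, 5.7]
opening: 0.151
finger_force: 59.9
28.2 q [ 0.17  0.23  1.97 -0.01  0.94  0.54] p [0.5262 0.1899 0.0653] z [-0.001 -0.005 -1.   ] x [ 0.361  0.933 -0.005] F [-1.7 -5.1  5.7] open 0.151 ff 59.9
249.12983981260936
```

Release, rise straight up, and look.

```bash
python3 -m crank '[[0,0,0,0,0,0],[0,0,0,0,0,0],[0,0,0,0,0,0],[0,0,0,0,0,0]]' 0.5|tail -2; python3 -m crank '[[0,0,-1.5,0,0,0],[0,0,-5,0,0,0],[0,0,-10,0,0,0],[-1,0,-15,0,0,0],[-4,0,-19,0,0,0],[-8,0,-20,0,0,0],[-12,0,-20,0,0,0],[-16,0,-20,0,0,0],[-20,0,-20,0,0,0],[-20,0,-20,0,0,0]]'|tail -5
python3 - <<'E'
from lev import *
from arc import D
a=np.array([L[0],L[1]])-D;print("lever ang",np.degrees(np.arctan2(a[1],a[0]))%360)
v,u=np.nonzero(top);print(len(v))
K,o,M=c
w=np.zeros(S.shape,bool);w[186:210,186:214]=1;w&=(S<70)&(V>140)
v,u=np.nonzero(w);r=np.stack([(u-K[0,2])/K[0,0],(v-K[1,2])/K[1,1],np.ones(len(u))],1)@M.T;q=(o+r*((.016-o[2])/r[:,2])[:,None])[:,:2]-D
rr=np.hypot(*q.T);an=np.degrees(np.arctan2(q[:,1],q[:,0]))%360;k=(rr>.118)&(rr<.134);print("mark",an[k].mean(),k.sum())
cv2.imwrite("pics/fin.png",cv2.resize(p[100:260,90:390],(800,427)))
m=(d>0)&(P[...,0]>.52)&(P[...,0]<.59)&(abs(P[...,1]+.08)<.03);print("scoop z",np.median(P[m][:,2]))
for n,(x,y) in dict(glue=(.699,-.01),tape=(.3745,-.4835),off=(.349,.491)).items():
    m=(P[...,2]>.02)&(P[...,2]<.12)&(abs(P[...,0]-x)<.08)&(abs(P[...,1]-y)<.08)&(d>0);print(n,cv2.minAreaRect((P[m][:,:2]*1000).astype(np.float32))[0])
E
```

```text
opening: 0.499
finger_force: 0.0
eef_pos: [0.4519, 0.0022, 0.2657]
tcp_rot: [0.827, 0.562, -0.002, 0.001]
contact_force: [-0.3, 0.2, 0.3]
opening: 0.504
finger_force: 0.0
lever top [0.5226 0.1858 0.092 ] r 0.1055 ang 248.62857855140686
mark [0.5103 0.205 ] ang med 246.0403436696327 116.4881600972248 255.21132400251656 57
drum ((559.8552856445312, 283.41729736328125), 71.9658203125)
lever ang 248.1153857559243
27
mark 247.54393285982442 33
scoop z 0.0023626218966128487
glue (699.638916015625, -9.692098617553711)
tape (374.79071044921875, -483.17626953125)
off (349.5924072265625, 491.836181640625)
```

View pics/fin.png

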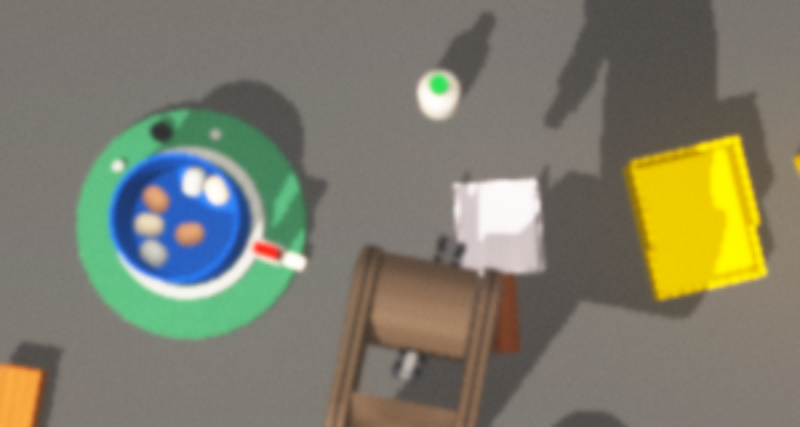

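All six stones are in the drum (180,215), and the red lever (267,249) is over the white mark (293,260). The scoop stands on the bench at (500,225), and the glue, tape and offcut are where they started.

```bash
python3 -c "
from plant import ctrl
print(ctrl.sign_off())"
```

```text
the job is handed in; nothing more can be done
None
```

The job is handed in with all six stones in the drum, the red lever over the white mark, the scoop standing let go on its base, and the glue, tape and offcut unmoved; no verdict was returned.

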